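Restock the resin locker and latch its door

TASK

Put the locker away for the night: stand the loose blue-capped resin bottles in the empty cells of the rack in the yellow locker, one to a cell and right down on the floor of the cell, keeping them upright, then push the locker's door fully shut, without slamming it, until it snaps home on its roller catch and stays. Leave the orange-capped hardener bottle, the spray can and the tape measure standing where they are.

Things in the scene. Friction and masses are not known exactly. Their poses are not given: they have to be found in the camera images.
- locker: Yellow steel bench locker, fixed, 270 mm wide (its y), 105 deep (its x), 310 high. Origin: centre of its underside. Its open front looks along its own -x, 52 mm from the origin. Side walls 6 mm, back 4 mm, floor top at z = 26 mm. A grey rack fixed on the floor has three square cells side by side; at the start exactly one of them, any one, holds a resin bottle.
- cell_1 (a point): Centre of the mouth of the left cell (locker y = +68 mm, next to the hinge), level with the rack's rim 56 mm above the bench, 38 mm behind the locker's front; axes as the locker's. Each cell is 50 x 50 mm inside; its floor lies 30 mm below this point, 26 mm above the bench.
- cell_2 (a point): Centre of the mouth of the middle cell (locker y = 0); as cell_1.
- cell_3 (a point): Centre of the mouth of the right cell (locker y = -68 mm); as cell_1.
- door (a joint): Angle of the locker's door: 0 fully shut, growing as it opens (clockwise from above), limit 2.2; at the start 1.55 to 1.85. The stiff hinge stays where it is left. The sprung roller of the catch meets the striker at about 0.06, has to be pushed past its crest at about 0.03 (some 8 N at the free edge), then pulls the door to 0 and holds it.
- roof_edge (a point): Middle of the lower front edge of the locker's roof, 298 mm above the bench; the roof covers the whole depth behind it. At its right end (locker y = -102 to -130 mm) the catch hangs 30 mm lower just behind the edge. Axes as the locker's.
- door_hinge (a point): Top of the upright hinge pin at the locker's left front corner, 308 mm above the bench; turns with the door: -y runs from the pin to the free edge, +x is the inward normal. Door: y -5 to -275 mm, x -7 to +7 mm, from 3 to 278 mm below this point. Its pull handle stands out to x = -42 mm at y = -245 mm, 99 to 207 mm below this point.
- resin_1: White bottle with a blue cap and blue band (resin), 42 mm in diameter, 115 mm tall, round; straight body up to about 75 mm, cap 25 mm wide from 95 to 115 mm; 0.12 kg. Origin: centre of the base, z up. Stands in one of the three cells at the start.
- resin_2: The same kind of bottle with blue cap; loose on the bench at the right.
- resin_3: The same kind of bottle with blue cap; loose on the bench at the right.
- hardener: Bottle of the same shape and size with an orange cap and orange-brown band (hardener); loose on the bench at the right, to be left alone. Origin: centre of the base.
- spray_can: Green and white spray can, 55 mm in diameter, 165 mm tall, loose on the bench at the right, to be left alone. Origin: centre of the base.
- tape_measure: Black and orange tape measure standing on edge, 32 (x) x 82 (y) x 66 mm high, loose near the front edge of the bench, to be left alone. Origin: centre of its underside.
- wheel_press: White four-post hand press, fixed on the bench between the loose bottles and the locker, with a hand wheel on top; 277 mm high, 115 x 150 mm. Origin at the base: a keep-out of 100 mm radius round it covers it.
Things that resemble listed ones, but are neither listed nor needed, are in the scene too. What is shaped like the resin_2 but purple is not meant.

How it is judged:
By the outcome, as a careful person would: the job done as asked, in the order asked, and still so for the second after the job is handed in, with the robot touching nothing.
It also fails if it takes over 72 s, if anything falls off the work surface, if the arm or the gripper's body presses on something with over 40 N, if the wrist force passes 120 N, or if a joint passes its speed limit or range.

ROBOT

A 6-joint arm with a two-finger parallel gripper is mounted at the origin on a cart in front of the work surface, level with it; the furniture and walls round the work are solid. World frame = base frame: x ahead of the robot, y to its left, z up, the work surface at z = 0. Lengths are in m, angles in rad, forces in N, time in s.
With the tool pointing down it reaches from about 0.3 to 0.775 m from the base axis. Payload 14.6 kg.
Tool frame: the origin (TCP) lies on the centre line of the jaws, within the pads' length; the fingertips stand 19 mm ahead of it and the grasp point (between the pads) is the TCP; z points along the fingers, y is the direction in which the jaws open and shut (so a half turn about z gives the same grasp; the last joint's range is limited). The gripper opens to 94 mm and grips with 3 to 60 N. Pads are 16 mm wide; open, the fingers measure 119 mm over their backs; the gripper's body (75 mm by 177 mm) begins 78 mm behind the grasp point.
Start: joints at [-1.253, 0.3, 1.521, -0, 1.321, -0.067], TCP at [0.206, -0.51, 0.224] pointing down, gripper open.
Joint ranges: [-3.03, 3.03], [-0.79, 2.21], [0.23, 2.52], [-1.04, 4.18], [0, 3.07], [-2.55, 2.55]. Speed limits (rad/s): [2.22, 2.22, 2.57, 3.14, 3.14, 3.14].

INTERFACE

Orientations are given as [roll, pitch, yaw] about the fixed x, y, z axes, in that order (R = Rz(yaw) Ry(pitch) Rx(roll)).
In Python, from station import ctrl gives the robot as it stands. The module is installed in compiled form; this text tells all that it offers.
- The arm moves only by the shell command python3 -m creep 'ROWS' [FORCE]. ROWS is a JSON object of lists of equal length, an entry for each row: "translation": the shift along the world's x, y, z in mm, a list of three; "yaw": the turn about the world's z in rad; "gripper": the closure in counts, from 0 (fully open) to 255 (shut). A call has 1 to 5 rows; each row is the pose to reach, as a shift and turn from the pose measured when the call began; what a row does not reach only later rows make up. A row lasts 1/12 s, in which the tool goes at most 41.7 mm and 7.16 degrees, less where a joint would pass 70% of its speed; a pose out of reach is approached as far as the arm can. A call with a gripper value outside its range is refused whole. The fingers move at their own pace and stop on an object; FORCE is the grip in N (left out, the last holds). Time passes only in rows, so rows that repeat a pose let the fingers close. It gives the time, the measured TCP pose, the force and the opening at its end, in the units of the state.
- ctrl.get_obs(): the state, without advancing time (a new reading comes with each control period).
- ctrl.camera(name): name is "scene" or "top" or "wrist"; returns a dict with "pixels" (480x640x3 uint8, red, green, blue), "depth" (480x640 float32, m along the optical axis (not along the pixel's ray), 0 where there is no reading), "fx", "fy", "cx", "cy" (pixels), "dist" ([k1, k2, p1, p2, k3] as OpenCV has them; the pictures are not rectified), "R" (3x3) and "t" (3): a world point X has camera coordinates R X + t; the wrist camera has in their place "tool_from_camera" (4x4, takes a point from camera to tool coordinates, whose origin is the TCP and whose axes are the flange's). Camera axes: x right, y down, z forward; pixel columns grow to the right and rows downward; lengths in m; the calibration is good to about 2 mm. A picture is of the moment at which its call begins: read the wrist's pose just before it.
- ctrl.hand_in(): hands the job in, once; it reports no verdict.
The state is a dict: "time_s": time; "qpos": joint angles; "joint_vel": joint speeds; "tau": joint torques, N m; "ee_pos": TCP position; "eef_rot": TCP orientation; "force": force on the tool from outside, world axes, zero at the start; "moment": the same for the moment, N m; "grip_width": finger opening in m.
Only numpy, scipy, OpenCV 4.12 (cv2) and the standard library are available. Lean on these libraries where they do the work, as an engineer would, in place of code of your own. Each camera call takes 0.05 s, during which the arm holds its last target. There are 200 camera calls.

## Working session

There is one attempt and no reset: what is moved stays moved. The work goes in short steps, Python scripts to look and compute and a shell command to move; the robot and the scene stay as the last step left them, time stands still between calls to the robot, and variables do not carry over. Pictures are saved under pics/ and viewed, about 8 in all and at most 12, crops included, and the job is handed in when it is done.

```bash
mkdir -p pics; cat > h.py <<'E'
import numpy as np, cv2
from station import ctrl
from scipy.spatial.transform import Rotation as Ro
def cam(n):
    o=ctrl.get_obs(); c=ctrl.camera(n)
    if n=='wrist':
        T=np.eye(4); T[:3,:3]=Ro.from_euler('xyz',o['eef_rot']).as_matrix(); T[:3,3]=o['ee_pos']
        M=T@np.array(c['tool_from_camera'])
    else:
        M=np.eye(4); R=np.array(c['R']); M[:3,:3]=R.T; M[:3,3]=-R.T@np.array(c['t'])
    c['M']=M; c['K']=np.array([[c['fx'],0,c['cx']],[0,c['fy'],c['cy']],[0,0,1.]])
    c['d']=np.array(c['dist'],float); return c
def save(c,p): cv2.imwrite('pics/'+p,c['pixels'][:,:,::-1])
def ray(c,u,v):
    p=cv2.undistortPoints(np.array([[[u,v]]],float),c['K'],c['d'])[0,0]
    return c['M'][:3,3], c['M'][:3,:3]@np.array([p[0],p[1],1])
def onz(c,u,v,z):
    o,d=ray(c,u,v); return o+d*(z-o[2])/d[2]
def dep(c,u,v):
    o,d=ray(c,u,v); return o+d*c['depth'][int(v),int(u)]
def blobs(c,lo,hi,amin=30):
    h=cv2.cvtColor(c['pixels'],cv2.COLOR_RGB2HSV); m=cv2.inRange(h,lo,hi)
    n,l,s,ce=cv2.connectedComponentsWithStats(m)
    return [(ce[i].round(1),s[i].tolist()) for i in range(1,n) if s[i][4]>=amin]
E
python3 - <<'E'
from h import *
print(ctrl.get_obs())
for n in('top','scene'):
    c=cam(n); save(c,n+'0.png'); print(n,c['M'].round(3).tolist(),c['fx'])
    np.save(n+'d.npy',c['depth'])
    for nm,lo,hi in(('blue',(95,90,50),(125,255,255)),('purple',(126,60,40),(160,255,255)),('orange',(5,130,90),(18,255,255))):
        for ce,s in blobs(c,lo,hi): print(nm,ce,s,dep(c,*ce).round(3))
E
```

```text
{'time_s': 0.0, 'qpos': array([-1.25258173e+00,  3.00494847e-01,  1.52158679e+00, -1.21344042e-05,
        1.32072951e+00, -6.66104867e-02]), 'joint_vel': array([-0.00107913,  0.00016608,  0.00061202,  0.00053814, -0.00156492,
       -0.00013508]), 'tau': array([ 3.09053539e-04, -5.31800437e+01, -3.52737737e+01,  7.08331587e-02,
        2.43639486e-02, -6.82592986e-05]), 'ee_pos': array([ 0.20637883, -0.50954069,  0.22387089]), 'eef_rot': array([-3.14037608e+00, -6.93768431e-05,  3.84828047e-01]), 'force': array([-0.8121724 ,  0.2459627 ,  0.52958386]), 'moment': array([0.03443183, 0.00632042, 0.03835269]), 'grip_width': 0.09420792807151128}
top [[0.063, -0.78, 0.622, -0.43], [-0.998, -0.053, 0.034, -0.163], [0.006, -0.623, -0.782, 1.376], [0.0, 0.0, 0.0, 1.0]] 539.8189249664454
blue [245.2   9.3] [242, 0, 8, 21, 94] [0.846 0.108 0.654]
blue [230.  212.4] [227, 210, 7, 6, 33] [0.603 0.17  0.138]
blue [ 11.3 250.4] [0, 239, 25, 28, 220] [0.394 0.74  0.175]
blue [443.5 240.1] [440, 238, 8, 5, 34] [ 0.558 -0.469  0.115]
blue [ 33.4 247.3] [25, 240, 17, 15, 65] [0.438 0.712 0.134]
blue [
[... 826 characters left out ...]
4] [0, 238, 42, 81, 1905] [0.41  0.721 0.07 ]
blue [500.2 269.1] [495, 267, 11, 5, 47] [ 0.537 -0.549  0.116]
blue [385.1 275.3] [381, 271, 9, 10, 79] [ 0.474 -0.266  0.114]
blue [441.  277.5] [436, 273, 11, 10, 86] [ 0.483 -0.402  0.113]
blue [137.  411.3] [114, 405, 50, 13, 402] [ 0.574  0.545 -0.538]
purple [463.3 289.6] [456, 271, 17, 34, 428] [ 0.537 -0.464  0.048]
purple [492.1 297.6] [470, 275, 37, 49, 808] [ 0.523 -0.536  0.039]
orange [127.4   2.1] [122, 0, 12, 6, 57] [0.894 0.511 0.707]
orange [375.1 244.9] [371, 240, 9, 10, 62] [ 0.628 -0.228  0.114]
orange [ 44.4 259.8] [37, 257, 16, 6, 42] [ 0.627  0.782 -0.006]
orange [287.5 317.6] [281, 311, 14, 14, 153] [ 0.372 -0.038  0.037]
```

View pics/top0.png

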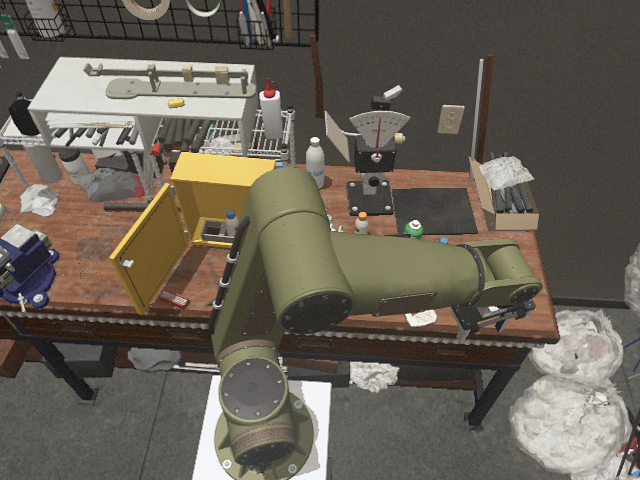

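View pics/scene0.png

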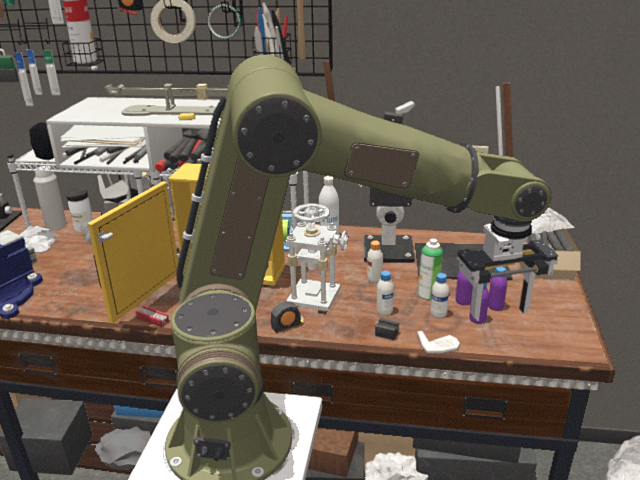

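The task needs a tilted tool under the roof, but rows command only shift and yaw. I'll lift clear of the bottles and see what happens to the orientation at the edge of the reach.

```bash
python3 -m creep '{"translation":[[0,0,40],[0,0,80],[0,0,110]],"yaw":[0,0,0],"gripper":[0,0,0]}'
python3 -m creep '{"translation":[[15,-38,0],[30,-76,0],[45,-114,0],[60,-152,0],[75,-190,0]],"yaw":[0,0,0,0,0],"gripper":[0,0,0,0,0]}'
python3 -m creep '{"translation":[[15,-38,0],[30,-76,0],[45,-114,0],[60,-152,0],[75,-190,0]],"yaw":[0,0,0,0,0],"gripper":[0,0,0,0,0]}'
python3 -c "
from h import *
o=ctrl.get_obs();print(o['qpos'].round(3),o['eef_rot'].round(3))
for n in('top','scene'): save(cam(n),n+'1.png')"
```

```text
time_s: 0.35
ee_pos: [0.2064, -0.5095, 0.3366]
eef_rot: [3.141, 0.0, 0.385]
force: [0.4, -0.3, 1.1]
grip_width: 0.0942
time_s: 0.77
ee_pos: [0.2737, -0.6801, 0.3363]
eef_rot: [-3.14, -0.0, 0.385]
force: [-0.6, -0.5, 0.8]
grip_width: 0.0939
time_s: 1.18
ee_pos: [0.2984, -0.7443, 0.3011]
eef_rot: [3.12, -0.0, 0.385]
force: [-0.2, -0.1, 0.9]
grip_width: 0.0943
[-1.235e+00  1.007e+00  2.370e-01  1.000e-03  1.876e+00 -4.900e-02] [ 3.12  -0.     0.385]
```

```bash
for i in 1 2; do python3 -m creep '{"translation":[[15,-38,0],[30,-76,0],[45,-114,0],[60,-152,0],[75,-190,0]],"yaw":[0,0,0,0,0],"gripper":[0,0,0,0,0]}'
python3 -c "
from h import *
o=ctrl.get_obs();print(o['qpos'].round(3),o['eef_rot'].round(3))"; done
```

```text
time_s: 1.7
ee_pos: [0.3063, -0.7656, 0.2656]
eef_rot: [3.086, 0.0, 0.385]
force: [1.3, 0.2, -0.2]
grip_width: 0.0942
[-1.235  1.053  0.235  0.002  1.798 -0.049] [3.086 0.    0.385]
time_s: 2.12
ee_pos: [0.313, -0.7838, 0.2299]
eef_rot: [3.058, 0.001, 0.385]
force: [-0.8, -0.1, -0.5]
grip_width: 0.0942
[-1.235  1.097  0.235  0.004  1.725 -0.049] [3.058e+00 1.000e-03 3.850e-01]
```

View pics/top1.png

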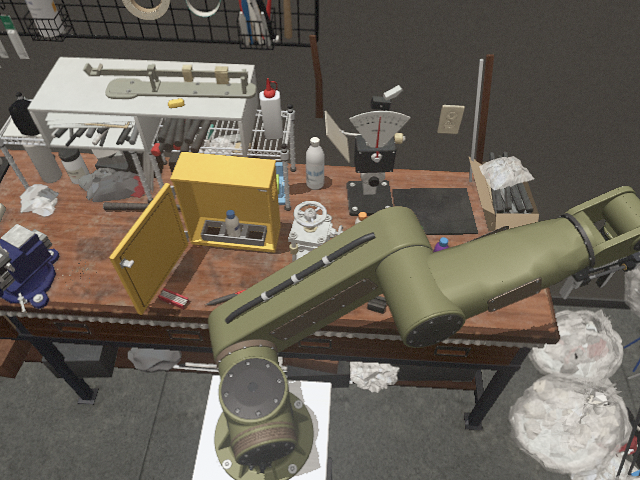

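View pics/scene1.png

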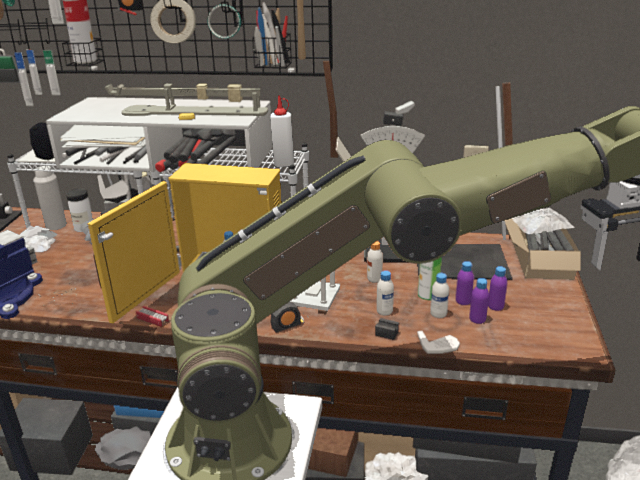

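```bash
python3 -m creep '{"translation":[[75,-190,100]],"yaw":[0],"gripper":[0]}'
python3 -m creep '{"translation":[[150,-380,200]],"yaw":[0],"gripper":[0]}'
python3 -m creep '{"translation":[[15,-38,20]],"yaw":[0],"gripper":[0]}'
python3 -m creep '{"translation":[[15,-38,20]],"yaw":[0],"gripper":[0]}'
python3 -m creep '{"translation":[[450,-1140,600]],"yaw":[0],"gripper":[0]}'
python3 -m creep '{"translation":[[450,-1140,600]],"yaw":[0],"gripper":[0]}'
```

```text
time_s: 2.2
ee_pos: [0.3142, -0.7872, 0.234]
eef_rot: [3.038, 0.0, 0.385]
force: [-0.3, -0.1, -1.3]
grip_width: 0.0939
time_s: 2.28
ee_pos: [0.3154, -0.7906, 0.2441]
eef_rot: [3.012, 0.0, 0.385]
force: [-0.1, 0.2, 0.9]
grip_width: 0.0942
time_s: 2.37
ee_pos: [0.3169, -0.7948, 0.2529]
eef_rot: [2.984, 0.001, 0.385]
force: [-0.1, 0.1, 0.1]
grip_width: 0.0941
time_s: 2.45
ee_pos: [0.3185, -0.799, 0.2612]
eef_rot: [2.955, 0.001, 0.385]
force: [-0.5, -0.4, -0.4]
grip_width: 0.0942
time_s: 2.53
ee_pos: [0.3202, -0.8037, 0.2685]
eef_rot: [2.927, 0.001, 0.385]
force: [0.2, -0.6, -0.5]
grip_width: 0.0941
time_s: 2.62
ee_pos: [0.3221, -0.8087, 0.2745]
eef_rot: [2.898, 0.001, 0.385]
force: [0.5, 0.3, -0.3]
grip_width: 0.0938
```

Outward over-reach tilts the tool about 0.03 rad per one-row call, and the tilt is kept. So I can set a forward tilt of about 45°. The jaws must first be turned 90° so they stay horizontal. First I'll undo the small tilt at the inner limit.

```bash
python3 -m creep '{"translation":[[-15,38,5],[-30,76,10],[-45,114,15],[-60,152,20],[-75,190,25]],"yaw":[0,0,0,0,0],"gripper":[0,0,0,0,0]}'
python3 -m creep '{"translation":[[-15,38,0],[-30,76,0],[-45,114,0],[-60,152,0],[-75,190,0]],"yaw":[0,0,0,0,0],"gripper":[0,0,0,0,0]}'
python3 -m creep '{"translation":[[-15,38,0],[-30,76,0],[-45,114,0],[-60,152,0]],"yaw":[0,0,0,0],"gripper":[0,0,0,0]}'
python3 -m creep '{"translation":[[-15,38,0]],"yaw":[0],"gripper":[0]}'
python3 -m creep '{"translation":[[-15,38,0]],"yaw":[0],"gripper":[0]}'
python3 -c "
from h import *
o=ctrl.get_obs();print(o['qpos'].round(3),o['ee_pos'].round(4).tolist())"
python3 -m creep '{"translation":[[-15,38,0]],"yaw":[0],"gripper":[0]}'
python3 -m creep '{"translation":[[-15,38,0]],"yaw":[0],"gripper":[0]}'
python3 -c "
from h import *
o=ctrl.get_obs();print(o['qpos'].round(3),o['ee_pos'].round(4).tolist())"
```

```text
time_s: 3.03
ee_pos: [0.2745, -0.6886, 0.2917]
eef_rot: [2.897, 0.001, 0.385]
force: [0.2, -1.4, 0.5]
grip_width: 0.0938
time_s: 3.45
ee_pos: [0.1988, -0.4967, 0.2921]
eef_rot: [2.894, 0.002, 0.385]
force: [0.4, -0.5, 1.0]
grip_width: 0.0938
time_s: 3.78
ee_pos: [0.1382, -0.343, 0.2922]
eef_rot: [2.892, 0.002, 0.385]
force: [0.1, -0.1, 1.0]
grip_width: 0.094
time_s: 3.87
ee_pos: [0.1231, -0.3043, 0.2922]
eef_rot: [2.889, 0.002, 0.385]
force: [-0.1, -0.9, 0.6]
grip_width: 0.094
time_s: 3.95
ee_pos: [0.108, -0.2655, 0.2921]
eef_rot: [2.887, 0.003, 0.385]
force: [-0.2, 0.3, 1.6]
grip_width: 0.0944
[-1.346 -0.565  2.142  0.039  1.312 -0.166] [0.108, -0.2655, 0.2921]
time_s: 4.03
ee_pos: [0.0931, -0.2271, 0.292]
eef_rot: [2.884, 0.003, 0.386]
force: [-0.2, 1.4, 1.4]
grip_width: 0.0938
time_s: 4.12
ee_pos: [0.082, -0.1974, 0.2915]
eef_rot: [2.893, 0.002, 0.387]
force: [12.9, 4.7, 30.4]
grip_width: 0.094
[-1.414 -0.791  2.235  0.054  1.455 -0.23 ] [0.082, -0.1974, 0.2915]
```

```bash
python3 -m creep '{"translation":[[8,-20,10],[25,-55,0],[40,-90,-20]],"yaw":[0,0,0],"gripper":[0,0,0]}'
cat > kin.py <<'E'
import numpy as np
from scipy.optimize import least_squares
D=np.array([[.3005,1.5216,1.3207,.5498,.2239],[1.007,.237,1.876,.8019,.3011],[1.053,.235,1.798,.8246,.2656],[1.097,.235,1.725,.8440,.2299],[-.565,2.142,1.312,.2866,.2921],[-.791,2.235,1.455,.2138,.2915]])
def f(p,q):
    a,h,L1,L2,e,L3=p; s=q[...,0]+q[...,1]; t=s+q[...,2]
    return np.stack([a+L1*np.sin(q[...,0])+L2*np.sin(s)+e*np.cos(s)+L3*np.sin(t), h+L1*np.cos(q[...,0])+L2*np.cos(s)-e*np.sin(s)+L3*np.cos(t)],-1)
S=least_squares(lambda p:np.append((f(p,D[:,:3])-D[:,3:]).ravel(),1e-3*p),[0,.4,.4,.4,0,.25])
P=S.x
E
python3 - <<'E'
from kin import *
print(P.round(3),abs(S.fun).max())
Q=least_squares
for th in(0,.8):
  for r,z in((.5,.1),(.6,.1),(.7,.1),(.5,.3),(.6,.2),(.7,.2),(.8,.15)):
    s=least_squares(lambda q:np.append(f(P,q)-[r,z],q.sum()-np.pi+th),[.3,1.5,1.3]);print(th,r,z,s.x.round(2),round(s.cost,5))
E
```

```text
time_s: 4.37
ee_pos: [0.1225, -0.2887, 0.2743]
eef_rot: [2.884, 0.003, 0.386]
force: [-0.7, -1.8, 0.4]
grip_width: 0.0939
[0.006 0.226 0.421 0.444 0.044 0.252] 0.0007056088290901541
0 0.5 0.1 [0.34 1.79 1.01] 0.0
0 0.6 0.1 [0.54 1.49 1.11] 0.0
0 0.7 0.1 [0.75 1.15 1.25] 0.0
0 0.5 0.3 [0.14 1.54 1.46] 0.0
0 0.6 0.2 [0.43 1.4  1.31] 0.0
0 0.7 0.2 [0.67 1.05 1.43] 0.0
0 0.8 0.15 [0.99 0.61 1.54] 0.0
0.8 0.5 0.1 [ 0.14  2.3  -0.1 ] 0.0
0.8 0.6 0.1 [ 0.33  2.04 -0.03] 0.0
0.8 0.7 0.1 [0.5  1.77 0.07] 0.0
0.8 0.5 0.3 [-0.25  2.09  0.5 ] 0.0
0.8 0.6 0.2 [0.14 1.98 0.22] 0.0
0.8 0.7 0.2 [0.34 1.72 0.28] 0.0
0.8 0.8 0.15 [0.61 1.45 0.28] 0.0
```

```bash
python3 -m creep '{"translation":[[3,-7,-40],[3,-7,-80],[3,-7,-120],[3,-7,-160],[3,-7,-200]],"yaw":[0,0,0,0,0],"gripper":[0,0,0,0,0]}'
python3 -m creep '{"translation":[[-15,38,0]],"yaw":[0],"gripper":[0]}'
python3 -m creep '{"translation":[[-15,38,0]],"yaw":[0],"gripper":[0]}'
python3 -c "
from h import *
o=ctrl.get_obs();print(o['qpos'].round(3),o['ee_pos'].round(4).tolist())"
python3 -m creep '{"translation":[[-15,38,0]],"yaw":[0],"gripper":[0]}'
python3 -c "
from h import *
o=ctrl.get_obs();print(o['qpos'].round(3),o['ee_pos'].round(4).tolist())"
```

```text
time_s: 4.78
ee_pos: [0.1256, -0.2959, 0.0736]
eef_rot: [2.88, 0.004, 0.386]
force: [0.9, -2.3, -0.5]
grip_width: 0.094
time_s: 4.87
ee_pos: [0.1088, -0.2511, 0.0559]
eef_rot: [2.932, -0.003, 0.385]
force: [-0.6, 2.5, 1.1]
grip_width: 0.0937
time_s: 4.95
ee_pos: [0.1049, -0.2393, 0.0652]
eef_rot: [2.958, -0.004, 0.386]
force: [-0.6, -0.7, 1.6]
grip_width: 0.0941
[-1.328 -0.246  2.518  0.047  0.689 -0.176] [0.1049, -0.2393, 0.0652]
time_s: 5.03
ee_pos: [0.1007, -0.2253, 0.0772]
eef_rot: [2.989, -0.005, 0.385]
force: [-0.1, -0.4, 1.3]
grip_width: 0.0941
[-1.326 -0.312  2.52   0.037  0.784 -0.163] [0.1007, -0.2253, 0.0772]
```

```bash
for i in 1; do
python3 -m creep '{"translation":[[-15,38,-25]],"yaw":[0],"gripper":[0]}'
python3 -m creep '{"translation":[[-15,38,-25]],"yaw":[0],"gripper":[0]}'
python3 -m creep '{"translation":[[-15,38,-25]],"yaw":[0],"gripper":[0]}'
python3 -m creep '{"translation":[[-15,38,-25]],"yaw":[0],"gripper":[0]}'
done
```

```text
time_s: 5.12
ee_pos: [0.1011, -0.2223, 0.0731]
eef_rot: [3.009, -0.003, 0.384]
force: [-0.5, 0.3, 0.4]
grip_width: 0.094
time_s: 5.2
ee_pos: [0.102, -0.219, 0.0658]
eef_rot: [3.03, -0.001, 0.384]
force: [0.8, -0.9, -0.5]
grip_width: 0.0939
time_s: 5.28
ee_pos: [0.1036, -0.2161, 0.0574]
eef_rot: [3.051, 0.001, 0.383]
force: [-0.2, 0.3, -0.2]
grip_width: 0.0941
time_s: 5.37
ee_pos: [0.1059, -0.2132, 0.0473]
eef_rot: [3.072, 0.003, 0.383]
force: [-0.0, -0.1, -0.7]
grip_width: 0.0942
```

```bash
python3 -m creep '{"translation":[[-15,38,-10]],"yaw":[0],"gripper":[0]}'
python3 -m creep '{"translation":[[-15,38,-5]],"yaw":[0],"gripper":[0]}'
python3 -m creep '{"translation":[[-15,38,-5]],"yaw":[0],"gripper":[0]}'
python3 -m creep '{"translation":[[14,-31,20],[28,-62,40],[42,-93,60],[56,-124,80],[70,-155,100]],"yaw":[-0.1,-0.2,-0.3,-0.4,-0.5],"gripper":[0,0,0,0,0]}'
python3 -m creep '{"translation":[[14,-31,20],[28,-62,40],[42,-93,60],[56,-124,80],[70,-155,100]],"yaw":[-0.1,-0.2,-0.3,-0.4,-0.5],"gripper":[0,0,0,0,0]}'
python3 -m creep '{"translation":[[14,-31,20],[28,-62,40],[42,-93,60],[56,-124,80],[70,-155,100]],"yaw":[-0.1,-0.2,-0.3,-0.4,-0.53],"gripper":[0,0,0,0,0]}'
python3 -c "
from h import *
o=ctrl.get_obs();print(o['qpos'].round(3),np.arctan2(o['ee_pos'][1],o['ee_pos'][0]))"
```

```text
time_s: 5.45
ee_pos: [0.1069, -0.2048, 0.0487]
eef_rot: [3.096, 0.006, 0.382]
force: [0.1, 0.7, 0.7]
grip_width: 0.0938
time_s: 5.53
ee_pos: [0.1077, -0.1944, 0.0561]
eef_rot: [3.119, 0.009, 0.382]
force: [-0.3, -0.1, -0.2]
grip_width: 0.0944
time_s: 5.62
ee_pos: [0.1091, -0.1827, 0.0653]
eef_rot: [3.141, 0.013, 0.381]
force: [-1.2, 0.7, -0.5]
grip_width: 0.0941
time_s: 6.03
ee_pos: [0.18, -0.3395, 0.1668]
eef_rot: [3.138, 0.012, -0.124]
force: [0.3, 0.4, -0.6]
grip_width: 0.0941
time_s: 6.45
ee_pos: [0.2507, -0.4961, 0.2684]
eef_rot: [3.137, 0.009, -0.629]
force: [0.5, -0.3, 0.4]
grip_width: 0.0937
time_s: 6.87
ee_pos: [0.313, -0.634, 0.358]
eef_rot: [3.137, 0.007, -1.083]
force: [-0.5, -0.3, 1.1]
grip_width: 0.0941
[-1.162  0.665  0.693 -0.005  1.79   1.49 ] -1.1122250337735131
```

```bash
python3 -m creep '{"translation":[[18,-37,0],[36,-74,0],[50,-105,5]],"yaw":[-0.03,-0.03,-0.03],"gripper":[0,0,0]}'
python3 -m creep '{"translation":[[18,-37,20]],"yaw":[0],"gripper":[0]}' >/dev/null
python3 -m creep '{"translation":[[18,-37,20]],"yaw":[0],"gripper":[0]}' >/dev/null
python3 -m creep '{"translation":[[18,-37,20]],"yaw":[0],"gripper":[0]}'
python3 -m creep '{"translation":[[18,-37,20]],"yaw":[0],"gripper":[0]}' >/dev/null
python3 -m creep '{"translation":[[18,-37,20]],"yaw":[0],"gripper":[0]}' >/dev/null
python3 -m creep '{"translation":[[18,-37,20]],"yaw":[0],"gripper":[0]}' >/dev/null
python3 -m creep '{"translation":[[18,-37,20]],"yaw":[0],"gripper":[0]}' >/dev/null
python3 -m creep '{"translation":[[18,-37,20]],"yaw":[0],"gripper":[0]}'
python3 -c "
from h import *
o=ctrl.get_obs();print(o['qpos'].round(3),np.arctan2(o['ee_pos'][1],o['ee_pos'][0]))"
```

```text
time_s: 7.12
ee_pos: [0.3416, -0.6943, 0.3548]
eef_rot: [3.137, -0.01, -1.113]
force: [-0.3, 0.8, 0.6]
grip_width: 0.0941
time_s: 7.37
ee_pos: [0.3488, -0.7107, 0.3476]
eef_rot: [3.138, -0.064, -1.113]
force: [-0.0, -0.0, 0.2]
grip_width: 0.0941
time_s: 7.78
ee_pos: [0.3603, -0.7358, 0.3707]
eef_rot: [3.136, -0.21, -1.112]
force: [-1.1, 0.9, -0.4]
grip_width: 0.0941
[-1.162  0.926  0.235  0.005  1.77   1.523] -1.115421955611552
```

```bash
cat > loc.py <<'E'
from h import *
c=cam('scene'); t=cam('top')
print('scene blue/orange')
for nm,lo,hi in(('blue',(95,90,50),(125,255,255)),('orange',(5,130,90),(18,255,255)),('green',(60,120,60),(85,255,255))):
    for ce,s in blobs(c,lo,hi):
        if ce[1]>180: print(nm,ce,s,'d',dep(c,*ce).round(3),'top@115',onz(c,ce[0],s[1]+2,.115).round(3))
print('top')
for nm,lo,hi in(('blue',(95,90,50),(125,255,255)),('orange',(5,130,90),(18,255,255))):
    for ce,s in blobs(t,lo,hi):
        if 150<ce[1]<330 and ce[0]>100: print(nm,ce,s,'d',dep(t,*ce).round(3))
# yellow locker points from depth (top view)
for n,k in(('top',t),('scene',c)):
    h=cv2.cvtColor(k['pixels'],cv2.COLOR_RGB2HSV); m=cv2.inRange(h,(18,120,60),(32,255,255)).astype(bool)&(k['depth']>0)
    v,u=np.nonzero(m); p=cv2.undistortPoints(np.stack([u,v],-1)[:,None].astype(float),k['K'],k['d'])[:,0]
    X=(np.c_[p,np.ones(len(p))]*k['depth'][v,u][:,None])@k['M'][:3,:3].T+k['M'][:3,3]
    r=X[(X[:,2]>.304)&(X[:,2]<.318)&(X[:,0]>.45)&(X[:,0]<.9)]
    print(n,'roof',len(r),cv2.minAreaRect(r[:,:2].astype(np.float32)), r[:,2].mean())
    b=cv2.boxPoints(cv2.minAreaRect(r[:,:2].astype(np.float32)));print(b.round(3).tolist())
    np.save(n+'_X.npy',X)
E
python3 loc.py
```

```text
scene blue/orange
blue [ 14.7 277.5] [0, 238, 41, 81, 1684] d [0.407 0.719 0.068] top@115 [0.527 0.785 0.115]
blue [466.4 265.7] [462, 261, 10, 11, 88] d [ 0.554 -0.467  0.11 ] top@115 [ 0.558 -0.467  0.115]
blue [499.9 270.9] [495, 266, 11, 11, 95] d [ 0.533 -0.548  0.113] top@115 [ 0.544 -0.549  0.115]
blue [385.1 275.3] [381, 271, 9, 10, 79] d [ 0.476 -0.266  0.113] top@115 [ 0.483 -0.265  0.115]
blue [441.  277.5] [436, 273, 11, 10, 86] d [ 0.487 -0.403  0.11 ] top@115 [ 0.491 -0.402  0.115]
blue [481.4 282.9] [477, 278, 10, 11, 101] d [ 0.473 -0.499  0.111] top@115 [ 0.48  -0.499  0.115]
blue [136.9 411.3] [114, 405, 50, 13, 403] d [ 0.566  0.54  -0.53 ] top@115 [-0.054  0.151  0.115]
orange [375.  244.5] [371, 240, 9, 10, 77] d [ 0.635 -0.227  0.111] top@115 [ 0.643 -0.226  0.115]
orange [ 46.1 259. ] [38, 255, 17, 8, 77] d [ 0.623  0.772 -0.   ] top@115 [0.448 0.637 0.115]
orange [ 51.1 266.9] [42, 265, 18, 5, 43] d [ 0.584  0.732 -0.002] top@115 [0.4   0.594 0.115]
orange [287.4 317.6] [281, 311, 14, 14, 153] d [ 0.372 -0.038  0.038] top@115 [ 0.282 -0.061  0.115]
orange [366
[... 315 characters left out ...]
, 20, 9, 110] d [ 0.564 -0.379  0.137] top@115 [ 0.617 -0.38   0.115]
top
top roof 2992 ((0.5564908385276794, 0.18930669128894806), (0.30672624707221985, 0.23450061678886414), 86.03092193603516) 0.3104340448706141
[[0.42899999022483826, 0.04399999976158142], [0.6629999876022339, 0.02800000086426735], [0.6840000152587891, 0.33399999141693115], [0.44999998807907104, 0.3499999940395355]]
scene roof 1834 ((0.5566608309745789, 0.18881084024906158), (0.3063819408416748, 0.2312142550945282), 86.34398651123047) 0.3093856397388335
[[0.4320000112056732, 0.0430000014603138], [0.6620000004768372, 0.028999999165534973], [0.6819999814033508, 0.33399999141693115], [0.45100000500679016, 0.3490000069141388]]
```

```bash
python3 -m creep '{"translation":[[18,-37,20]],"yaw":[0],"gripper":[0]}' >/dev/null
python3 -m creep '{"translation":[[18,-37,20]],"yaw":[0],"gripper":[0]}' >/dev/null
python3 -m creep '{"translation":[[18,-37,20]],"yaw":[0],"gripper":[0]}' >/dev/null
python3 -m creep '{"translation":[[18,-37,20]],"yaw":[0],"gripper":[0]}' >/dev/null
python3 -m creep '{"translation":[[18,-37,20]],"yaw":[0],"gripper":[0]}' >/dev/null
python3 -m creep '{"translation":[[18,-37,20]],"yaw":[0],"gripper":[0]}'
python3 -m creep '{"translation":[[18,-37,20]],"yaw":[0],"gripper":[0]}' >/dev/null
python3 -m creep '{"translation":[[18,-37,20]],"yaw":[0],"gripper":[0]}' >/dev/null
python3 -m creep '{"translation":[[18,-37,20]],"yaw":[0],"gripper":[0]}' >/dev/null
python3 -m creep '{"translation":[[18,-37,20]],"yaw":[0],"gripper":[0]}' >/dev/null
python3 -m creep '{"translation":[[18,-37,20]],"yaw":[0],"gripper":[0]}'
python3 - <<'E'
from h import *
o=ctrl.get_obs();print(o['qpos'].round(3),o['eef_rot'].round(3))
for n in('top','scene'):
    X=np.load(n+'_X.npy')
    r=X[(abs(X[:,2]-.310)<.004)&(X[:,0]>.5)&(X[:,1]<.32)]
    # keep dense cells: rows by y
    for y0 in np.arange(.02,.34,.03):
        q=r[abs(r[:,1]-y0)<.004]
        if len(q): print(n,round(y0,3),len(q),np.percentile(q[:,0],[0,3,50,97,100]).round(3))
    d=X[(X[:,2]>.1)&(X[:,2]<.306)&(X[:,0]<.6)&(X[:,0]>.35)&(X[:,1]>.2)&(X[:,1]<.45)]
    a=d[:,:2].mean(0);w,v=np.linalg.eigh(np.cov((d[:,:2]-a).T));print('door',len(d),a.round(3),v[:,1].round(3),np.sqrt(w),d.min(0).round(3),d.max(0).round(3))
E
python3 -c "
from kin import *
for th in(.5,.55,.6,.66):
  for r,z in((.545,.105),(.63,.105),(.64,.13),(.64,.17)):
    s=least_squares(lambda q:np.append(f(P,q)-[r,z],q.sum()-np.pi+th),[.3,1.5,1.3]);print(th,r,z,s.x.round(2))"
```

```text
time_s: 8.38
ee_pos: [0.3753, -0.7679, 0.3871]
eef_rot: [3.135, -0.369, -1.111]
force: [0.0, 0.1, 0.2]
grip_width: 0.0939
time_s: 8.8
ee_pos: [0.3886, -0.7963, 0.4004]
eef_rot: [3.134, -0.504, -1.109]
force: [-1.4, -0.0, -0.4]
grip_width: 0.0939
[-1.163  0.921  0.236  0.018  1.482  1.522] [ 3.134 -0.504 -1.109]
top 0.05 80 [0.552 0.555 0.607 0.659 0.664]
top 0.08 80 [0.554 0.555 0.608 0.661 0.666]
top 0.11 72 [0.556 0.558 0.61  0.663 0.668]
top 0.14 69 [0.558 0.561 0.606 0.664 0.667]
top 0.17 76 [0.561 0.562 0.615 0.665 0.668]
top 0.2 72 [0.562 0.563 0.612 0.661 0.665]
top 0.23 68 [0.562 0.565 0.609 0.666 0.671]
top 0.26 82 [0.563 0.566 0.612 0.669 0.675]
top 0.29 70 [0.567 0.569 0.621 0.672 0.674]
top 0.32 7 [0.509 0.51  0.517 0.542 0.544]
door 3274 [0.458 0.333] [-0.956  0.294] [0.00817548 0.07124956] [0.35 0.2  0.1 ] [0.599 0.38  0.306]
scene 0.05 50 [0.549 0.552 0.601 0.651 0.657]
scene 0.08 53 [0.551 0.555 0.599 0.658 0.662]
scene 0.11 54 [0.549 0.555 0.606 0.66  0.664]
scene 0.14 55 [0.553 0.556 0.599 0.659 0.668]
scene 0.17 51 [0.557 0.559 0.603 0.665 0.67 ]
scene 0.2 48 [0.559 0.561 0.61  0.666 0.666]
scene 0.23 47 [0.555 0.56  0.603 0.662 0.666]
scene 0.26 52 [0.564 0.565 0.611 0.666 0.668]
scene 0.29 53 [0.564 0.565 0.605 0.671 0.672]
scene 0.32 2 [0.53  0.531 0.536 0.542 0.542]
door 4997 [0.459 0.335] [-0.952  0.305] [0.00835471 0.07083379] [0.35  0.202 0.1  ] [0.6   0.381 0.306]
0.5 0.545 0.105 [0.23 2.01 0.4 ]
0.5 0.63 0.105 [0.4  1.78 0.47]
0.5 0.64 0.13 [0.38 1.73 0.53]
0.5 0.64 0.17 [0.32 1.7  0.62]
0.55 0.545 0.105 [0.22 2.04 0.33]
0.55 0.63 0.105 [0.39 1.81 0.39]
0.55 0.64 0.13 [0.37 1.77 0.46]
0.55 0.64 0.17 [0.31 1.74 0.54]
0.6 0.545 0.105 [0.22 2.07 0.25]
0.6 0.63 0.105 [0.38 1.84 0.32]
0.6 0.64 0.13 [0.36 1.8  0.38]
0.6 0.64 0.17 [0.3  1.77 0.47]
0.66 0.545 0.105 [0.21 2.11 0.16]
0.66 0.63 0.105 [0.37 1.88 0.23]
0.66 0.64 0.13 [0.35 1.84 0.29]
0.66 0.64 0.17 [0.28 1.81 0.38]
```

```bash
python3 -m creep '{"translation":[[18,-37,20]],"yaw":[0],"gripper":[0]}' >/dev/null
python3 -m creep '{"translation":[[18,-37,20]],"yaw":[0],"gripper":[0]}' >/dev/null
python3 -m creep '{"translation":[[18,-37,20]],"yaw":[0],"gripper":[0]}' >/dev/null
python3 -m creep '{"translation":[[18,-37,20]],"yaw":[0],"gripper":[0]}' >/dev/null
python3 -m creep '{"translation":[[18,-37,20]],"yaw":[0],"gripper":[0]}' >/dev/null
python3 -m creep '{"translation":[[18,-37,20]],"yaw":[0],"gripper":[0]}'
python3 -m creep '{"translation":[[0,40,0],[0,80,-5],[0,120,-15],[0,160,-25],[0,200,-35]],"yaw":[0.06,0.12,0.18,0.24,0.3],"gripper":[90,90,90,90,90]}' 20
python3 -m creep '{"translation":[[8,38,-10],[16,76,-20],[25,114,-30],[34,150,-40],[44,190,-50]],"yaw":[0.06,0.12,0.18,0.24,0.3],"gripper":[90,90,90,90,90]}'
python3 - <<'E'
from h import *
o=ctrl.get_obs();print(o['qpos'].round(3),o['eef_rot'].round(3))
c=cam('top');save(c,'top2.png'); save(cam('scene'),'scene2.png')
w=cam('wrist');save(w,'w2.png')
for ce,s in blobs(w,(95,90,50),(125,255,255),60): print('wrist blue',ce,s,dep(w,*ce).round(3))
X=np.load('top_X.npy')
r=X[(abs(X[:,2]-.310)<.004)&(X[:,0]>.5475)&(X[:,1]<.31)]
b=cv2.minAreaRect(r[:,:2].astype(np.float32));print(b,cv2.boxPoints(b).round(3).tolist())
E
```

```text
time_s: 9.3
ee_pos: [0.4043, -0.8294, 0.417]
eef_rot: [3.131, -0.664, -1.107]
force: [0.0, -0.3, 0.1]
grip_width: 0.0938
time_s: 9.72
ee_pos: [0.4047, -0.6912, 0.3971]
eef_rot: [3.13, -0.666, -0.81]
force: [2.4, -1.4, 1.0]
grip_width: 0.064
time_s: 10.13
ee_pos: [0.4483, -0.5002, 0.3476]
eef_rot: [3.129, -0.668, -0.507]
force: [1.4, -0.5, -0.3]
grip_width: 0.0612
[-1.001  0.2    1.485  0.376  0.88   0.925] [ 3.129 -0.668 -0.507]
wrist blue [500.8 180.5] [487, 171, 28, 21, 74] [ 0.731 -1.478 -0.7  ]
wrist blue [514.8 191.5] [500, 172, 29, 44, 131] [ 0.657 -1.457 -0.657]
wrist blue [622.4 224.4] [590, 211, 50, 32, 172] [ 0.373 -1.441 -0.398]
wrist blue [318.7 258.8] [309, 248, 21, 23, 379] [ 0.541 -0.55   0.115]
wrist blue [622.  259.6] [604, 251, 36, 19, 69] [ 0.288 -1.435 -0.477]
wrist blue [248.  272.1] [240, 269, 17, 8, 69] [ 0.566 -0.471  0.117]
wrist blue [617.2 290.9] [595, 279, 45, 24, 135] [ 0.199 -1.485 -0.632]
wrist blue [562.  318.4] [559, 309, 7, 20, 103] [ 0.198 -1.359 -0.778]
wrist blue [307.5 326.3] [296, 315, 24, 24, 418] [ 0.479 -0.501  0.116]
((0.6142483949661255, 0.16871991753578186), (0.27322158217430115, 0.11486461013555527), 86.43144226074219) [[0.5479999780654907, 0.035999998450279236], [0.6629999876022339, 0.028999999165534973], [0.6800000071525574, 0.3009999990463257], [0.5649999976158142, 0.3089999854564667]]
```

```bash
python3 -m creep '{"translation":[[6,38,-10],[12,76,-20],[18,114,-40],[24,152,-60],[28,190,-85]],"yaw":[0,0,0,0,0],"gripper":[90,90,90,90,90]}'
python3 -m creep '{"translation":[[3,25,-25],[6,45,-50],[6,45,-55]],"yaw":[0,0,0],"gripper":[90,90,90]}'
python3 - <<'E'
from h import *
o=ctrl.get_obs();print(o['qpos'].round(3),o['eef_rot'].round(3))
w=cam('wrist');save(w,'w3.png')
for ce,s in blobs(w,(95,90,50),(125,255,255),60): print('wrist blue',ce,s,onz(w,*ce,.115).round(3))
c=cam('top');save(c,'top3.png')
for ce,s in blobs(c,(95,90,50),(125,255,255),15): 
  if 150<ce[1]<300 and ce[0]>100: print('top',ce,s,onz(c,*ce,.112).round(3))
E
```

```text
time_s: 10.7
ee_pos: [0.4766, -0.3159, 0.2681]
eef_rot: [3.129, -0.671, -0.508]
force: [1.2, -1.2, 0.8]
grip_width: 0.0607
time_s: 10.95
ee_pos: [0.4824, -0.2685, 0.2102]
eef_rot: [3.13, -0.668, -0.507]
force: [0.0, -1.0, -0.6]
grip_width: 0.061
[-0.593  0.031  2.006  0.097  0.44   1.416] [ 3.13  -0.668 -0.507]
wrist blue [  3.9 115.3] [0, 107, 11, 17, 65] [ 0.801 -0.109  0.115]
wrist blue [544.1 128.9] [527, 114, 35, 31, 777] [ 0.541 -0.543  0.115]
wrist blue [466.8 151.9] [451, 137, 32, 31, 745] [ 0.556 -0.463  0.115]
wrist blue [552.8 202.8] [534, 187, 39, 33, 927] [ 0.479 -0.494  0.115]
wrist blue [456.  241.1] [439, 225, 35, 34, 884] [ 0.491 -0.4    0.115]
wrist blue [313.7 330.7] [297, 312, 34, 38, 925] [ 0.486 -0.267  0.115]
top [230.  212.2] [227, 210, 7, 5, 29] [0.625 0.178 0.112]
top [443.1 241.9] [439, 238, 9, 9, 63] [ 0.554 -0.468  0.112]
top [471.7 247.3] [467, 243, 10, 9, 64] [ 0.539 -0.55   0.112]
top [375.1 257.8] [372, 254, 8, 9, 59] [ 0.483 -0.267  0.112]
top [422.5 258.6] [419, 254, 8, 10, 65] [ 0.489 -0.404  0.112]
top [456.7 264.1] [453, 260, 9, 10, 69] [ 0.476 -0.5    0.112]
```

View pics/w3.png

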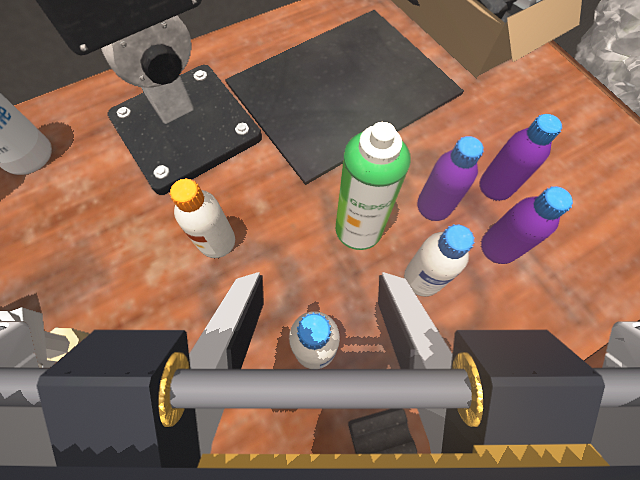

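View pics/top2.png

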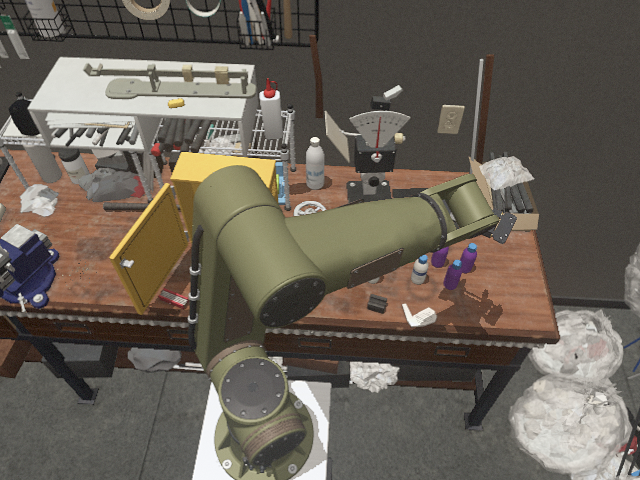

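```bash
python3 -m creep '{"translation":[[2,1,-35],[2,1,-70],[2,1,-102],[2,1,-102]],"yaw":[0,0,0,0],"gripper":[90,90,90,90]}'
python3 -m creep '{"translation":[[0,0,0],[0,0,0],[0,0,0],[0,0,0]],"yaw":[0,0,0,0],"gripper":[220,220,220,220]}' 20
python3 -c "
from h import *
save(cam('wrist'),'w4.png');save(cam('scene'),'s4.png')"
```

```text
time_s: 11.38
ee_pos: [0.4836, -0.271, 0.1069]
eef_rot: [3.13, -0.665, -0.511]
force: [-0.6, 0.3, -0.9]
grip_width: 0.0606
time_s: 11.72
ee_pos: [0.4844, -0.2718, 0.1092]
eef_rot: [3.129, -0.668, -0.511]
force: [-0.4, 0.4, 1.2]
grip_width: 0.0374
```

View pics/s4.png

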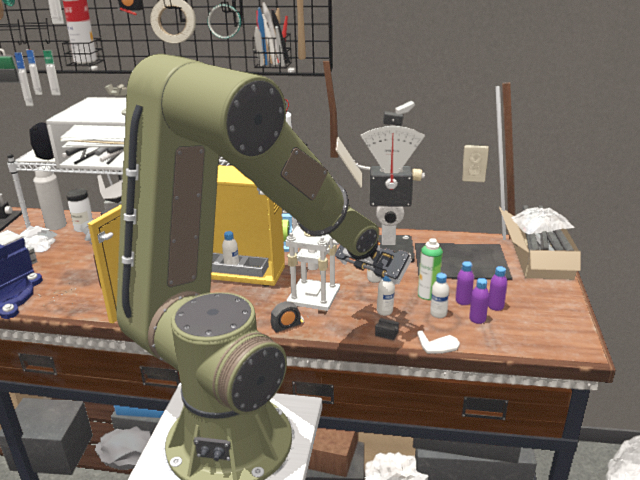

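```bash
python3 -m creep '{"translation":[[0,2,0],[0,2,0],[0,2,0],[0,2,0]],"yaw":[0,0,0,0],"gripper":[220,220,220,220]}' 20
python3 -c "
from h import *
c=cam('scene');print('press',onz(c,314,293,0).round(3),onz(c,311,212,.275).round(3)); print('tape',dep(c,290,318).round(3))"
python3 -m creep '{"translation":[[0,0,25],[0,0,50]],"yaw":[0,0],"gripper":[220,220]}'
python3 -c "
from h import *
save(cam('scene'),'s5.png')
w=cam('wrist')
for ce,s in blobs(w,(95,90,50),(125,255,255),60): print('wrist blue',ce,s,dep(w,*ce).round(3))"
```

```text
time_s: 12.15
ee_pos: [0.4842, -0.2694, 0.1086]
eef_rot: [3.129, -0.667, -0.51]
force: [-0.1, 0.0, -0.1]
grip_width: 0.0267
press [ 0.546 -0.072  0.   ] [ 0.477 -0.084  0.275]
tape [ 0.383 -0.042  0.029]
time_s: 12.37
ee_pos: [0.4835, -0.2691, 0.1577]
eef_rot: [3.129, -0.664, -0.511]
force: [0.6, 0.0, -0.5]
grip_width: 0.0242
wrist blue [574.3  96.2] [554, 79, 42, 36, 1043] [ 0.541 -0.541  0.115]
wrist blue [487.6 121. ] [469, 103, 39, 37, 1041] [ 0.555 -0.461  0.115]
wrist blue [588.7 177.1] [565, 158, 48, 39, 1295] [ 0.479 -0.493  0.115]
wrist blue [478.6 220.5] [458, 201, 43, 40, 1257] [ 0.491 -0.398  0.116]
wrist blue [320.3 309.9] [294, 281, 53, 58, 2318] [ 0.481 -0.269  0.17 ]
```

```bash
python3 -m creep '{"translation":[[0,0,-25],[0,0,-48],[0,0,-49]],"yaw":[0,0,0],"gripper":[220,220,220]}'
python3 -m creep '{"translation":[[0,0,0],[0,0,0],[0,0,0],[0,0,0],[0,0,0]],"yaw":[0,0,0,0,0],"gripper":[60,60,60,60,60]}'
python3 -m creep '{"translation":[[0,0,-15],[0,0,-30],[0,0,-46],[0,0,-46]],"yaw":[0,0,0,0],"gripper":[60,60,60,60]}'
python3 -m creep '{"translation":[[0,0,0],[0,0,0],[0,0,0],[0,0,0],[0,0,0]],"yaw":[0,0,0,0,0],"gripper":[200,200,200,200,200]}' 20
python3 -c "
from h import *
o=ctrl.get_obs();print(o['qpos'].round(3))
w=cam('wrist');save(w,'w6.png')
for ce,s in blobs(w,(95,90,50),(125,255,255),60): print('wrist blue',ce,s,dep(w,*ce).round(3))"
```

```text
time_s: 12.72
ee_pos: [0.4846, -0.2699, 0.1103]
eef_rot: [3.129, -0.671, -0.51]
force: [1.4, 0.3, -1.6]
grip_width: 0.0239
time_s: 13.13
ee_pos: [0.4848, -0.27, 0.1109]
eef_rot: [3.128, -0.671, -0.51]
force: [0.1, -0.4, -0.1]
grip_width: 0.0542
time_s: 13.47
ee_pos: [0.4843, -0.2697, 0.0635]
eef_rot: [3.128, -0.67, -0.51]
force: [-0.4, 0.4, -0.7]
grip_width: 0.0717
time_s: 13.88
ee_pos: [0.4845, -0.2699, 0.0641]
eef_rot: [3.128, -0.671, -0.51]
force: [-0.6, -0.8, 0.6]
grip_width: 0.0418
[-0.591  0.316  2.105  0.629  0.063  0.88 ]
wrist blue [557.8  10.8] [532, 0, 56, 27, 1103] [ 0.552 -0.458  0.107]
wrist blue [566.3 122.7] [529, 90, 76, 66, 3535] [ 0.49  -0.396  0.115]
wrist blue [521.1 206.9] [501, 199, 41, 13, 93] [ 0.476 -0.391  0.064]
wrist blue [318.9 293.4] [283, 255, 72, 78, 4115] [ 0.477 -0.265  0.116]
```

```bash
python3 -m creep '{"translation":[[0,0,30],[-5,0,65],[-22,8,100],[-45,25,125],[-70,50,135]],"yaw":[0,0,0,0,0],"gripper":[200,200,200,200,200]}'
python3 -m creep '{"translation":[[-15,35,0],[-20,75,0],[-20,115,0],[-20,155,0],[-20,195,0]],"yaw":[0,0,0,0,0],"gripper":[200,200,200,200,200]}'
python3 -m creep '{"translation":[[0,40,0],[0,80,0],[8,115,0],[20,125,-10],[50,130,-30]],"yaw":[0,0,0,0,0],"gripper":[200,200,200,200,200]}'
python3 -c "
from h import *
o=ctrl.get_obs();print(o['qpos'].round(3))
save(cam('wrist'),'w7.png');save(cam('scene'),'s7.png');save(cam('top'),'t7.png')"
```

```text
time_s: 14.35
ee_pos: [0.4177, -0.2238, 0.2008]
eef_rot: [3.127, -0.675, -0.511]
force: [0.3, 0.4, -0.1]
grip_width: 0.0407
time_s: 14.77
ee_pos: [0.3979, -0.0709, 0.2005]
eef_rot: [3.127, -0.673, -0.512]
force: [1.1, 0.4, -1.1]
grip_width: 0.041
time_s: 15.18
ee_pos: [0.4328, 0.0078, 0.2113]
eef_rot: [-3.136, -0.638, -0.485]
force: [0.2, -0.2, -1.4]
grip_width: 0.0411
[ 0.132 -0.196  2.197 -0.574  0.677  2.555]
```

View pics/w7.png

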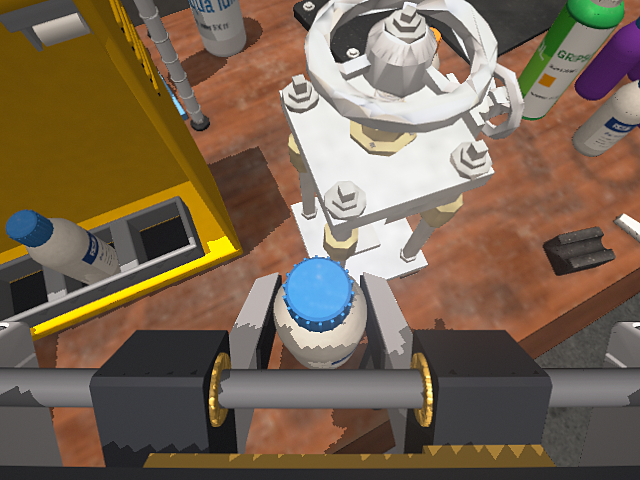

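```bash
python3 -m creep '{"translation":[[-6,8,0],[-12,20,0],[-12,40,0],[-12,60,0],[-8,80,0]],"yaw":[0.1,0.22,0.34,0.46,0.58],"gripper":[200,200,200,200,200]}'
python3 - <<'E'
from h import *
o=ctrl.get_obs();print(o['qpos'].round(3))
c=cam('top')
for p in((208,303),(228,298),(245,291),(162,293),(187,302)): print(p,onz(c,*p,0).round(3))
E
```

```text
time_s: 15.75
ee_pos: [0.4229, 0.084, 0.2094]
eef_rot: [-3.14, -0.635, 0.077]
force: [-0.2, -0.0, -2.6]
grip_width: 0.041
[ 0.128 -0.266  2.254 -0.058  0.52   1.662]
(208, 303) [0.367 0.213 0.   ]
(228, 298) [0.388 0.158 0.   ]
(245, 291) [0.415 0.111 0.   ]
(162, 293) [0.392 0.357 0.   ]
(187, 302) [0.366 0.276 0.   ]
```

```bash
python3 -m creep '{"translation":[[15,17,-20],[30,34,-45],[45,52,-75],[62,70,-105],[77,86,-125]],"yaw":[0.11,0.23,0.35,0.46,0.57],"gripper":[200,200,200,200,200]}'
python3 -m creep '{"translation":[[0,0,-10],[0,0,-20],[0,0,-20]],"yaw":[0,0,0],"gripper":[200,200,200]}'
python3 -c "
from h import *
o=ctrl.get_obs();print(o['qpos'].round(3))
save(cam('scene'),'s8.png');save(cam('top'),'t8.png')"
```

```text
time_s: 16.22
ee_pos: [0.4721, 0.144, 0.1292]
eef_rot: [-3.133, -0.629, 0.438]
force: [1.1, 0.7, -0.6]
grip_width: 0.041
time_s: 16.47
ee_pos: [0.4707, 0.1436, 0.1073]
eef_rot: [-3.13, -0.625, 0.434]
force: [-0.5, -0.0, -0.9]
grip_width: 0.0407
[0.124 0.101 2.21  0.697 0.299 0.642]
```

View pics/t8.png

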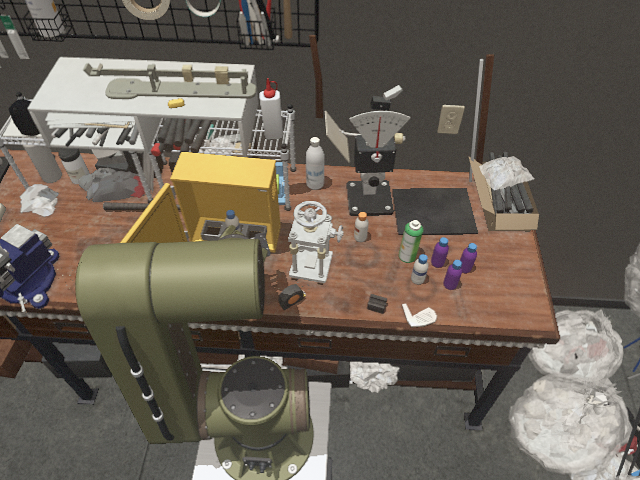

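```bash
python3 -m creep '{"translation":[[5,3,-10],[10,6,-20],[15,8,-30],[18,10,-40],[18,10,-41]],"yaw":[0.02,0.04,0.06,0.08,0.08],"gripper":[200,200,200,200,200]}'
python3 -c "
from h import *
o=ctrl.get_obs();print(o['qpos'].round(3))"
```

```text
time_s: 16.98
ee_pos: [0.4898, 0.1539, 0.068]
eef_rot: [-3.131, -0.627, 0.515]
force: [0.4, 0.1, -2.0]
grip_width: 0.0406
[0.115 0.243 2.171 1.045 0.28  0.212]
```

```bash
python3 -m creep '{"translation":[[0,0,-4],[0,0,-4]],"yaw":[0,0],"gripper":[200,200]}'
python3 -m creep '{"translation":[[0,0,0],[0,0,0],[0,0,6],[0,0,12]],"yaw":[0,0,0,0],"gripper":[110,110,110,110]}'
python3 -m creep '{"translation":[[0,0,0],[0,0,0],[0,0,0],[0,0,0]],"yaw":[0,0,0,0],"gripper":[200,200,200,200]}' 20
python3 -c "
from h import *
o=ctrl.get_obs();print(o['qpos'].round(3))
w=cam('wrist');save(w,'w9.png')
for ce,s in blobs(w,(95,90,50),(125,255,255),60): print('wrist blue',ce,s,dep(w,*ce).round(3))"
```

```text
time_s: 17.15
ee_pos: [0.4897, 0.1538, 0.0645]
eef_rot: [-3.13, -0.628, 0.513]
force: [-0.8, 0.2, -2.1]
grip_width: 0.041
time_s: 17.48
ee_pos: [0.4897, 0.1538, 0.0773]
eef_rot: [-3.13, -0.628, 0.513]
force: [0.1, -0.2, -0.1]
grip_width: 0.0537
time_s: 17.82
ee_pos: [0.4901, 0.1538, 0.0776]
eef_rot: [-3.13, -0.629, 0.513]
force: [0.3, -0.6, 4.1]
grip_width: 0.039
[0.115 0.22  2.167 0.974 0.292 0.288]
wrist blue [412.1  43.5] [381, 8, 64, 72, 3525] [0.591 0.168 0.141]
wrist blue [319.4 313.8] [286, 280, 67, 69, 3234] [0.48  0.149 0.116]
```

View pics/w9.png

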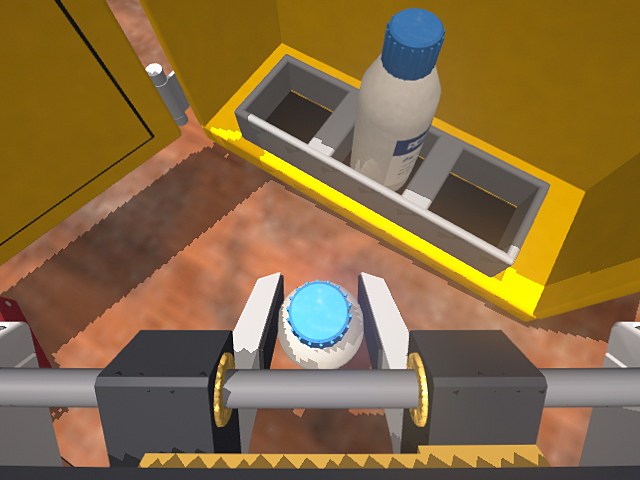

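```bash
python3 - <<'E'
from h import *
w=cam('wrist')
for p in((288,55),(238,115),(547,185),(510,262)): print(p,onz(w,*p,.056).round(4),dep(w,p[0],p[1]+3).round(3))
print('cap',onz(w,319.4,313.8,.115),'c2cap',onz(w,416,28,.141))
g=cv2.cvtColor(w['pixels'],cv2.COLOR_RGB2BGR)[30:280,200:570]
cv2.imwrite('pics/w9c.png',cv2.resize(g,None,fx=2,fy=2))
# locker front floor edge in wrist view
for p in((207,128),(537,318)): print('floorfront',p,onz(w,*p,.026).round(4))
E
```

```text
(288, 55) [0.6359 0.2646 0.056 ] [0.633 0.263 0.057]
(238, 115) [0.5747 0.2659 0.056 ] [0.575 0.267 0.052]
(547, 185) [0.6242 0.0721 0.056 ] [0.621 0.072 0.057]
(510, 262) [0.566  0.0753 0.056 ] [0.565 0.074 0.055]
cap [0.48025559 0.14867739 0.115     ] c2cap [0.60009204 0.17029217 0.141     ]
floorfront (207, 128) [0.5705 0.2993 0.026 ]
floorfront (537, 318) [0.5558 0.0394 0.026 ]
```

View pics/w9c.png

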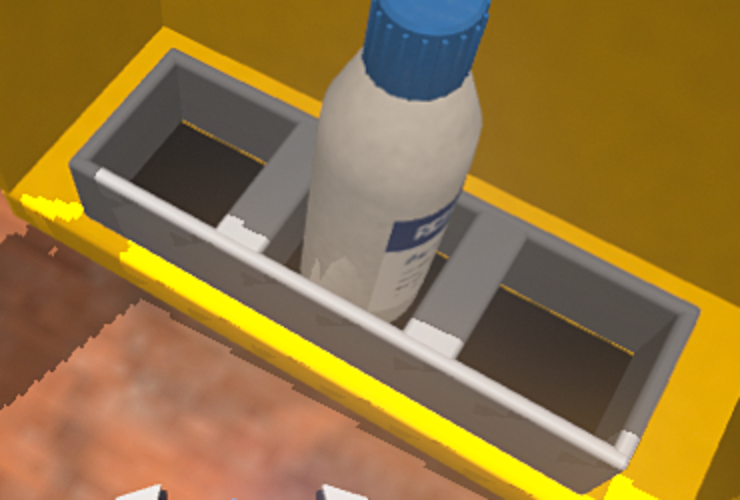

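```bash
python3 -m creep '{"translation":[[0,0,0],[0,0,0],[-5,-2,0],[-10,-5,0],[-10,-5,0]],"yaw":[0,0,0,0,0],"gripper":[110,110,110,110,110]}'
python3 -c "
from h import *
w=cam('wrist');h=cv2.cvtColor(w['pixels'],cv2.COLOR_RGB2HSV)
for ce,s in blobs(w,(95,90,50),(125,255,255),60): print('wrist blue',ce,s,dep(w,*ce).round(4))"
python3 -m creep '{"translation":[[0,0,0],[0,0,0],[0,0,0],[0,0,0]],"yaw":[0,0,0,0],"gripper":[200,200,200,200]}' 20
python3 -c "
from h import *
o=ctrl.get_obs();print(o['qpos'].round(3),o['grip_width'])
w=cam('wrist');save(w,'w10.png')
for ce,s in blobs(w,(95,90,50),(125,255,255),60): print('wrist blue',ce,s,dep(w,*ce).round(4))"
```

```text
time_s: 18.33
ee_pos: [0.4789, 0.1484, 0.0771]
eef_rot: [-3.13, -0.628, 0.513]
force: [-0.1, 0.6, 0.1]
grip_width: 0.0533
wrist blue [411.4  26.3] [382, 0, 62, 59, 2966] [0.5888 0.167  0.1404]
wrist blue [408.  121.1] [395, 112, 31, 20, 75] [0.5862 0.1554 0.089 ]
wrist blue [322.4 282. ] [291, 248, 64, 69, 3248] [0.4799 0.1482 0.1158]
time_s: 18.72
ee_pos: [0.4796, 0.1486, 0.0774]
eef_rot: [-3.13, -0.628, 0.513]
force: [-0.4, -1.0, 0.4]
grip_width: 0.041
[0.104 0.199 2.196 0.998 0.295 0.255] 0.040966232936110056
wrist blue [410.9  27.3] [381, 0, 63, 60, 3055] [0.5895 0.1672 0.1403]
wrist blue [407.9 122.4] [394, 113, 32, 22, 63] [0.5854 0.155  0.0903]
wrist blue [318.1 283.1] [286, 249, 64, 69, 3238] [0.4795 0.1495 0.116 ]
```

```bash
python3 -m creep '{"translation":[[0,5,18],[0,22,36],[2,45,54],[8,68,64],[18,87,64]],"yaw":[0.02,0.05,0.09,0.12,0.14],"gripper":[200,200,200,200,200]}'
python3 -m creep '{"translation":[[0,0,0],[0,0,0]],"yaw":[0,0],"gripper":[200,200]}'
python3 -c "
from h import *
o=ctrl.get_obs();print(o['qpos'].round(3))
w=cam('wrist');save(w,'w11.png')
for ce,s in blobs(w,(95,90,50),(125,255,255),60): print('wrist blue',ce,s,dep(w,*ce).round(4))"
```

```text
time_s: 19.18
ee_pos: [0.4981, 0.237, 0.1438]
eef_rot: [-3.131, -0.631, 0.655]
force: [0.4, 0.1, -0.5]
grip_width: 0.0407
time_s: 19.35
ee_pos: [0.4979, 0.2377, 0.1437]
eef_rot: [-3.131, -0.631, 0.657]
force: [-0.5, -0.9, -1.6]
grip_width: 0.0408
[0.273 0.157 2.033 0.593 0.425 0.705]
wrist blue [534.1 234.4] [504, 208, 61, 53, 2302] [0.5942 0.1726 0.1421]
wrist blue [318.8 282.7] [286, 249, 64, 69, 3070] [0.4978 0.2386 0.1824]
```

```bash
python3 -m creep '{"translation":[[35,0,0],[70,0,0],[95,0,0],[104,-1,0],[104,-1,0]],"yaw":[0,0,0,0,0],"gripper":[200,200,200,200,200]}'
python3 -c "
from h import *
o=ctrl.get_obs();print(o['qpos'].round(3))
w=cam('wrist');save(w,'w12.png')
for ce,s in blobs(w,(95,90,50),(125,255,255),60): print('wrist blue',ce,s,dep(w,*ce).round(4))"
```

```text
time_s: 19.82
ee_pos: [0.6024, 0.2348, 0.1423]
eef_rot: [-3.13, -0.629, 0.653]
force: [-0.4, 0.1, -1.1]
grip_width: 0.041
[0.213 0.358 1.774 0.573 0.502 0.69 ]
wrist blue [318.  283.4] [286, 250, 64, 68, 3244] [0.6019 0.2358 0.181 ]
```

View pics/w12.png

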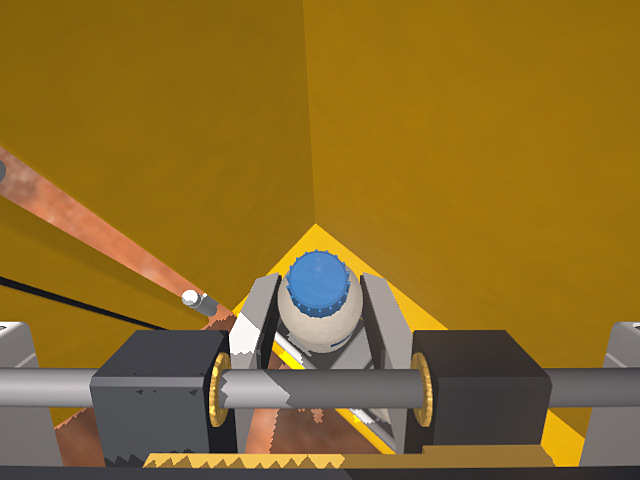

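```bash
python3 -m creep '{"translation":[[0,2,-8],[0,2,-16],[0,2,-24],[0,2,-32],[0,2,-32]],"yaw":[0,0,0,0,0],"gripper":[200,200,200,200,200]}'
python3 -m creep '{"translation":[[0,0,-4],[0,0,-7],[0,0,-7]],"yaw":[0,0,0],"gripper":[200,200,200]}'
python3 -c "
from h import *
w=cam('wrist')
for ce,s in blobs(w,(95,90,50),(125,255,255),60): print('wrist blue',ce,s,dep(w,*ce).round(4))"
```

```text
time_s: 20.28
ee_pos: [0.5999, 0.237, 0.1079]
eef_rot: [-3.128, -0.626, 0.653]
force: [-0.3, -0.6, -2.2]
grip_width: 0.0409
time_s: 20.53
ee_pos: [0.6011, 0.2372, 0.1025]
eef_rot: [-3.13, -0.629, 0.654]
force: [-0.7, -2.3, 8.7]
grip_width: 0.0407
wrist blue [319.4 279.9] [288, 246, 64, 69, 3295] [0.602  0.2385 0.1416]
```

```bash
python3 -m creep '{"translation":[[0,0,0],[0,0,0],[0,0,0]],"yaw":[0,0,0],"gripper":[110,110,110]}'
python3 -m creep '{"translation":[[0,0,20],[-10,0,35],[-30,0,50],[-70,0,50],[-108,0,50]],"yaw":[0,0,0,0,0],"gripper":[110,110,110,110,110]}'
python3 -c "
from h import *
o=ctrl.get_obs();print(o['qpos'].round(3))
w=cam('wrist')
for ce,s in blobs(w,(95,90,50),(125,255,255),60): print('wrist blue',ce,s,dep(w,*ce).round(4))"
```

```text
time_s: 20.83
ee_pos: [0.601, 0.2372, 0.1026]
eef_rot: [-3.131, -0.629, 0.654]
force: [0.1, 0.6, -0.8]
grip_width: 0.053
time_s: 21.25
ee_pos: [0.492, 0.237, 0.1529]
eef_rot: [-3.131, -0.63, 0.654]
force: [-0.7, 0.7, -0.5]
grip_width: 0.0536
[0.276 0.128 2.04  0.561 0.441 0.744]
wrist blue [429.1 167.4] [406, 144, 47, 48, 1602] [0.5951 0.2371 0.1425]
wrist blue [528.8 231.3] [501, 207, 57, 50, 2051] [0.5939 0.1726 0.1426]
```

```bash
python3 -m creep '{"translation":[[-30,-27,5],[-60,-57,15],[-90,-85,25],[-105,-122,35],[-115,-162,45]],"yaw":[-0.08,-0.17,-0.27,-0.38,-0.5],"gripper":[60,60,60,60,60]}'
python3 -c "
from h import *
o=ctrl.get_obs();print(o['qpos'].round(3))"
python3 -m creep '{"translation":[[-2,-41,0],[-6,-82,0],[-14,-122,0],[-27,-161,0],[-45,-198,0]],"yaw":[-0.1,-0.2,-0.3,-0.4,-0.5],"gripper":[60,60,60,60,60]}'
python3 -c "
from h import *
o=ctrl.get_obs();print(o['qpos'].round(3))"
```

```text
time_s: 21.72
ee_pos: [0.3706, 0.0822, 0.193]
eef_rot: [-3.128, -0.624, 0.15]
force: [0.7, 0.0, 0.7]
grip_width: 0.0719
[ 0.089 -0.399  2.377  0.095  0.542  1.44 ]
time_s: 22.13
ee_pos: [0.3256, -0.1161, 0.1933]
eef_rot: [-3.128, -0.625, -0.35]
force: [1.0, 0.1, -0.7]
grip_width: 0.0719
[-0.539 -0.522  2.442  0.213  0.618  1.242]
```

```bash
python3 -m creep '{"translation":[[-20,-37,-5],[-44,-70,-15],[-70,-100,-35],[-100,-128,-60],[-130,-152,-90]],"yaw":[-0.12,-0.24,-0.36,-0.48,-0.58],"gripper":[0,0,0,0,0]}'
python3 -m creep '{"translation":[[-24,31,-10]],"yaw":[0],"gripper":[0]}' >/dev/null
python3 -m creep '{"translation":[[-24,31,-10]],"yaw":[0],"gripper":[0]}' >/dev/null
python3 -m creep '{"translation":[[-24,31,-10]],"yaw":[0],"gripper":[0]}'
python3 -c "
from h import *
o=ctrl.get_obs();print(o['qpos'].round(3))"
```

```text
time_s: 22.55
ee_pos: [0.2199, -0.2731, 0.1274]
eef_rot: [-3.13, -0.616, -0.937]
force: [1.2, -0.6, 1.1]
grip_width: 0.0938
time_s: 22.8
ee_pos: [0.1956, -0.2437, 0.142]
eef_rot: [-3.132, -0.521, -0.954]
force: [-0.9, 1.3, 0.2]
grip_width: 0.0941
[-1.064 -0.487  2.519  0.114  0.596  1.381]
```

```bash
python3 -m creep '{"translation":[[-20,25,-25]],"yaw":[0],"gripper":[0]}' >/dev/null
python3 -m creep '{"translation":[[-20,25,-25]],"yaw":[0],"gripper":[0]}' >/dev/null
python3 -m creep '{"translation":[[-20,25,-25]],"yaw":[0],"gripper":[0]}' >/dev/null
python3 -m creep '{"translation":[[-20,25,-25]],"yaw":[0],"gripper":[0]}' >/dev/null
python3 -m creep '{"translation":[[-20,25,-25]],"yaw":[0],"gripper":[0]}'
python3 -m creep '{"translation":[[-20,25,-20]],"yaw":[0],"gripper":[0]}' >/dev/null
python3 -m creep '{"translation":[[-20,25,-20]],"yaw":[0],"gripper":[0]}' >/dev/null
python3 -m creep '{"translation":[[-20,25,-20]],"yaw":[0],"gripper":[0]}' >/dev/null
python3 -m creep '{"translation":[[-20,25,-20]],"yaw":[0],"gripper":[0]}'
python3 -c "
from h import *
o=ctrl.get_obs();print(o['qpos'].round(3))"
```

```text
time_s: 23.22
ee_pos: [0.19, -0.2244, 0.1142]
eef_rot: [3.139, -0.398, -0.954]
force: [0.5, 0.1, -1.5]
grip_width: 0.0937
time_s: 23.55
ee_pos: [0.1888, -0.1995, 0.0963]
eef_rot: [3.125, -0.297, -0.952]
force: [-0.2, -1.0, -0.7]
grip_width: 0.094
[-0.923 -0.365  2.519 -0.04   0.691  1.629]
```

```bash
python3 -m creep '{"translation":[[-29,20,-15]],"yaw":[0],"gripper":[0]}' >/dev/null
python3 -m creep '{"translation":[[-29,20,-15]],"yaw":[0],"gripper":[0]}' >/dev/null
python3 -m creep '{"translation":[[-29,20,-15]],"yaw":[0],"gripper":[0]}'
python3 -m creep '{"translation":[[-29,20,-15]],"yaw":[0],"gripper":[0]}' >/dev/null
python3 -m creep '{"translation":[[-29,20,-15]],"yaw":[0],"gripper":[0]}' >/dev/null
python3 -m creep '{"translation":[[-29,20,-15]],"yaw":[0],"gripper":[0]}' 
python3 -m creep '{"translation":[[-29,20,-15]],"yaw":[0],"gripper":[0]}' >/dev/null
python3 -m creep '{"translation":[[-29,20,-15]],"yaw":[0],"gripper":[0]}'
python3 -c "
from h import *
o=ctrl.get_obs();print(o['qpos'].round(3))"
```

```text
time_s: 23.8
ee_pos: [0.1597, -0.1966, 0.098]
eef_rot: [3.117, -0.221, -0.947]
force: [0.3, -0.3, -0.1]
grip_width: 0.0938
time_s: 24.05
ee_pos: [0.1177, -0.1996, 0.1028]
eef_rot: [3.12, -0.15, -0.943]
force: [-0.2, 0.5, 0.0]
grip_width: 0.0942
time_s: 24.22
ee_pos: [0.0781, -0.2035, 0.1059]
eef_rot: [3.129, -0.11, -0.94]
force: [-0.3, 0.3, 0.6]
grip_width: 0.0939
[-1.42  -0.464  2.519  0.048  0.984  1.067]
```

```bash
python3 -m creep '{"translation":[[-5,36,-15]],"yaw":[0],"gripper":[0]}' >/dev/null
python3 -m creep '{"translation":[[-5,36,-15]],"yaw":[0],"gripper":[0]}'
python3 -m creep '{"translation":[[-12,35,-15]],"yaw":[0],"gripper":[0]}'
python3 -m creep '{"translation":[[-20,33,-15]],"yaw":[0],"gripper":[0]}'
python3 -c "
from h import *
o=ctrl.get_obs();print(o['qpos'].round(3))"
```

```text
time_s: 24.38
ee_pos: [0.084, -0.1806, 0.1151]
eef_rot: [3.139, -0.065, -0.956]
force: [0.1, 0.2, -0.0]
grip_width: 0.0943
time_s: 24.47
ee_pos: [0.0829, -0.1684, 0.1218]
eef_rot: [-3.141, -0.043, -0.959]
force: [-0.2, 0.0, 0.5]
grip_width: 0.0943
time_s: 24.55
ee_pos: [0.0736, -0.1578, 0.1304]
eef_rot: [-3.136, -0.021, -0.958]
force: [-0.1, -0.3, -0.0]
grip_width: 0.0938
[-1.366 -0.612  2.52   0.014  1.217  1.158]
```

```bash
python3 -m creep '{"translation":[[10,-25,10],[20,-50,20],[30,-75,30],[40,-100,40],[50,-125,50]],"yaw":[0.12,0.24,0.36,0.48,0.6],"gripper":[0,0,0,0,0]}' >/dev/null
python3 -m creep '{"translation":[[10,-22,10],[20,-44,20],[30,-66,30],[40,-88,40],[50,-110,50]],"yaw":[0.12,0.24,0.36,0.48,0.6],"gripper":[0,0,0,0,0]}'
python3 -m creep '{"translation":[[10,-20,10],[20,-40,20],[30,-60,30],[40,-80,40],[50,-100,50]],"yaw":[0.12,0.24,0.36,0.48,0.6],"gripper":[0,0,0,0,0]}' >/dev/null
python3 -m creep '{"translation":[[10,-20,10],[20,-40,20],[30,-60,30],[40,-80,40],[50,-100,50]],"yaw":[0.12,0.24,0.36,0.48,0.6],"gripper":[0,0,0,0,0]}'
python3 -m creep '{"translation":[[10,-20,10],[20,-40,20],[30,-60,30],[40,-80,40],[50,-100,50]],"yaw":[0.12,0.24,0.36,0.48,0.58],"gripper":[0,0,0,0,0]}'
python3 -c "
from h import *
o=ctrl.get_obs();print(o['qpos'].round(3),np.arctan2(o['ee_pos'][1],o['ee_pos'][0]))"
```

```text
time_s: 25.38
ee_pos: [0.1756, -0.395, 0.2285]
eef_rot: [-3.132, -0.019, 0.255]
force: [-0.6, -0.6, -0.9]
grip_width: 0.0941
time_s: 26.22
ee_pos: [0.2782, -0.597, 0.3247]
eef_rot: [-3.128, -0.022, 1.468]
force: [-0.1, -0.2, 0.7]
grip_width: 0.0938
time_s: 26.63
ee_pos: [0.324, -0.6862, 0.3657]
eef_rot: [-3.128, -0.019, 2.019]
force: [-0.3, 0.4, 0.6]
grip_width: 0.0943
[-1.173  0.907  0.268 -0.016  1.985 -1.628] -1.1296665737614258
```

```bash
python3 -m creep '{"translation":[[17,-37,20]],"yaw":[0],"gripper":[0]}' >/dev/null
python3 -m creep '{"translation":[[17,-37,20]],"yaw":[0],"gripper":[0]}' >/dev/null
python3 -m creep '{"translation":[[17,-37,20]],"yaw":[0],"gripper":[0]}' >/dev/null
python3 -m creep '{"translation":[[17,-37,20]],"yaw":[0],"gripper":[0]}' >/dev/null
python3 -m creep '{"translation":[[17,-37,20]],"yaw":[0],"gripper":[0]}' >/dev/null
python3 -m creep '{"translation":[[17,-37,20]],"yaw":[0],"gripper":[0]}' >/dev/null
python3 -m creep '{"translation":[[17,-37,20]],"yaw":[0],"gripper":[0]}' >/dev/null
python3 -m creep '{"translation":[[17,-37,20]],"yaw":[0],"gripper":[0]}' >/dev/null
python3 -m creep '{"translation":[[17,-37,20]],"yaw":[0],"gripper":[0]}'
python3 -m creep '{"translation":[[17,-37,20]],"yaw":[0],"gripper":[0]}' >/dev/null
python3 -m creep '{"translation":[[17,-37,20]],"yaw":[0],"gripper":[0]}' >/dev/null
python3 -m creep '{"translation":[[17,-37,20]],"yaw":[0],"gripper":[0]}' >/dev/null
python3 -m creep '{"translation":[[17,-37,20]],"yaw":[0],"gripper":[0]}' >/dev/null
python3 -m creep '{"translation":[[17,-37,20]],"yaw":[0],"gripper":[0]}' >/dev/null
python3 -m creep '{"translation":[[17,-37,20]],"yaw":[0],"gripper":[0]}' >/dev/null
python3 -m creep '{"translation":[[17,-37,20]],"yaw":[0],"gripper":[0]}' >/dev/null
python3 -m creep '{"translation":[[17,-37,20]],"yaw":[0],"gripper":[0]}' >/dev/null
python3 -m creep '{"translation":[[17,-37,20]],"yaw":[0],"gripper":[0]}'
python3 -c "
from h import *
o=ctrl.get_obs();print(o['qpos'].round(3),np.arctan2(o['ee_pos'][1],o['ee_pos'][0]))"
```

```text
time_s: 27.38
ee_pos: [0.3458, -0.7362, 0.3732]
eef_rot: [-3.123, 0.193, 2.029]
force: [-0.2, -0.8, -0.2]
grip_width: 0.0942
time_s: 28.13
ee_pos: [0.3657, -0.789, 0.4036]
eef_rot: [-3.116, 0.452, 2.031]
force: [0.0, -0.4, 0.4]
grip_width: 0.0941
[-1.18   0.909  0.235  0.005  1.545 -1.634] -1.136770365942657
```

```bash
python3 -m creep '{"translation":[[21,-35,20]],"yaw":[0],"gripper":[0]}' >/dev/null
python3 -m creep '{"translation":[[21,-35,20]],"yaw":[0],"gripper":[0]}' >/dev/null
python3 -m creep '{"translation":[[21,-35,20]],"yaw":[0],"gripper":[0]}' >/dev/null
python3 -m creep '{"translation":[[21,-35,20]],"yaw":[0],"gripper":[0]}' >/dev/null
python3 -m creep '{"translation":[[21,-35,20]],"yaw":[0],"gripper":[0]}' >/dev/null
python3 -m creep '{"translation":[[21,-35,20]],"yaw":[0],"gripper":[0]}' >/dev/null
python3 -m creep '{"translation":[[21,-35,20]],"yaw":[0],"gripper":[0]}'
python3 -c "
from h import *
o=ctrl.get_obs();print(o['qpos'].round(3),np.arctan2(o['ee_pos'][1],o['ee_pos'][0]))"
```

```text
time_s: 28.72
ee_pos: [0.4039, -0.8196, 0.4281]
eef_rot: [-3.112, 0.653, 2.033]
force: [-0.3, 0.0, -0.3]
grip_width: 0.0941
[-1.152  0.912  0.235 -0.003  1.341 -1.605] -1.1129036271010522
```

```bash
python3 -m creep '{"translation":[[6,40,-10],[12,80,-20],[18,120,-30],[25,160,-45],[33,200,-60]],"yaw":[0.08,0.16,0.24,0.32,0.38],"gripper":[90,90,90,90,90]}' 20
python3 -m creep '{"translation":[[8,38,-18],[16,76,-36],[24,114,-54],[34,152,-72],[44,190,-90]],"yaw":[0.01,0.02,0.03,0.04,0.04],"gripper":[90,90,90,90,90]}'
python3 -m creep '{"translation":[[3,15,-30],[6,28,-55],[6,28,-58]],"yaw":[0,0,0],"gripper":[90,90,90]}'
python3 -c "
from h import *
o=ctrl.get_obs();print(o['qpos'].round(3))
w=cam('wrist')
for ce,s in blobs(w,(95,90,50),(125,255,255),60): print('wrist blue',ce,s,onz(w,ce[0],ce[1],.113).round(4))"
```

```text
time_s: 29.13
ee_pos: [0.4261, -0.6794, 0.39]
eef_rot: [-3.11, 0.657, 2.417]
force: [1.0, -0.6, -0.0]
grip_width: 0.064
time_s: 29.55
ee_pos: [0.4684, -0.4936, 0.3039]
eef_rot: [-3.109, 0.662, 2.458]
force: [0.6, 0.1, 0.9]
grip_width: 0.0609
time_s: 29.8
ee_pos: [0.4744, -0.4627, 0.2428]
eef_rot: [-3.11, 0.659, 2.459]
force: [-0.2, 0.0, -1.1]
grip_width: 0.0607
[-0.857  0.24   1.68   0.139  0.57  -1.825]
wrist blue [396.6  41. ] [376, 29, 55, 36, 306] [ 0.4505 -0.3924  0.113 ]
wrist blue [43.6 49.2] [39, 37, 12, 23, 128] [ 0.3236 -0.552   0.113 ]
wrist blue [ 9.9 94.1] [0, 75, 25, 38, 156] [ 0.3198 -0.6014  0.113 ]
wrist blue [413.5  99.3] [393, 76, 43, 47, 1521] [ 0.4884 -0.4028  0.113 ]
wrist blue [292.1 160. ] [275, 141, 34, 39, 1056] [ 0.4762 -0.4972  0.113 ]
wrist blue [  7.6 156. ] [0, 146, 17, 23, 63] [ 0.3353 -0.6639  0.113 ]
wrist blue [ 11.5 170.3] [0, 152, 27, 34, 105] [ 0.342  -0.6788  0.113 ]
wrist blue [ 19.6 210.5] [0, 163, 48, 87, 580] [ 0.3626 -0.7305  0.113 ]
wrist blue [383.9 197. ] [369, 181, 31, 33, 839] [ 0.5526 -0.4655  0.113 ]
wrist blue [300.5 226.1] [288, 212, 26, 29, 662] [ 0.5378 -0.5456  0.113 ]
```

```bash
python3 -m creep '{"translation":[[8,32,-20],[15,60,-45],[15,60,-70],[15,60,-70]],"yaw":[0,0,0,0],"gripper":[90,90,90,90]}'
python3 -c "
from h import *
w=cam('wrist')
for ce,s in blobs(w,(95,90,50),(125,255,255),300): print('wrist blue',ce,s,onz(w,ce[0],ce[1],.115).round(4),dep(w,*ce).round(4))"
```

```text
time_s: 30.18
ee_pos: [0.4892, -0.404, 0.1727]
eef_rot: [-3.109, 0.658, 2.459]
force: [-1.3, 0.5, -1.5]
grip_width: 0.0607
wrist blue [327.7 205.4] [306, 182, 44, 48, 1700] [ 0.4854 -0.3984  0.115 ] [ 0.4852 -0.3982  0.1153]
wrist blue [211.5 252.9] [192, 234, 40, 39, 1192] [ 0.4733 -0.4895  0.115 ] [ 0.4738 -0.4904  0.1143]
wrist blue [318.  283.3] [302, 267, 32, 34, 926] [ 0.5478 -0.4589  0.115 ] [ 0.5493 -0.4601  0.1139]
```

```bash
python3 -m creep '{"translation":[[-1,3,-32],[-1,3,-64],[-1,3,-95],[-1,3,-95]],"yaw":[0,0,0,0],"gripper":[90,90,90,90]}'
python3 -c "
from h import *
o=ctrl.get_obs();print(o['qpos'].round(3))
w=cam('wrist')
for ce,s in blobs(w,(95,90,50),(125,255,255),1500): print('wrist blue',ce,s,dep(w,*ce).round(4))"
```

```text
time_s: 30.57
ee_pos: [0.4874, -0.4031, 0.0772]
eef_rot: [-3.109, 0.656, 2.456]
force: [-0.3, -0.5, -1.2]
grip_width: 0.061
[-0.752  0.423  1.886  0.05   0.176 -1.673]
```

```bash
python3 -c "
from h import *
w=cam('wrist')
for ce,s in blobs(w,(95,90,50),(125,255,255),300): print('wrist blue',ce,s,dep(w,*ce).round(4))
h=cv2.cvtColor(w['pixels'],cv2.COLOR_RGB2HSV);print(h[200:360:20,320].tolist())"
```

```text
wrist blue [296.4 255. ] [287, 239, 25, 34, 327] [ 0.4722 -0.4071  0.0592]
wrist blue [325.5 351.9] [297, 333, 57, 36, 1842] [ 0.4832 -0.3965  0.1068]
wrist blue [226.5 421.8] [215, 409, 22, 26, 373] [ 0.544  -0.5399  0.1102]
wrist blue [314.4 417.1] [295, 409, 39, 19, 648] [ 0.5504 -0.461   0.1142]
[[16, 34, 219], [16, 34, 186], [118, 88, 93], [16, 43, 180], [17, 24, 240], [23, 13, 252], [18, 5, 255], [107, 118, 143]]
```

```bash
python3 -m creep '{"translation":[[3,0,0],[3,0,0]],"yaw":[0,0],"gripper":[90,90]}'
python3 -m creep '{"translation":[[0,0,0],[0,0,0],[0,0,0],[0,0,0]],"yaw":[0,0,0,0],"gripper":[200,200,200,200]}' 20
python3 -c "
from h import *
w=cam('wrist')
for ce,s in blobs(w,(95,90,50),(125,255,255),300): print('wrist blue',ce,s,dep(w,*ce).round(4))"
```

```text
time_s: 30.83
ee_pos: [0.4936, -0.4059, 0.0863]
eef_rot: [-3.108, 0.668, 2.457]
force: [-0.3, -0.1, -0.1]
grip_width: 0.0606
time_s: 31.17
ee_pos: [0.4938, -0.406, 0.0869]
eef_rot: [-3.108, 0.669, 2.457]
force: [0.3, 0.5, 4.0]
grip_width: 0.0401
wrist blue [306.1 231.3] [282, 217, 59, 36, 680] [ 0.4722 -0.3985  0.0597]
wrist blue [317.1 340.9] [288, 314, 58, 56, 2751] [ 0.4828 -0.3985  0.1104]
```

```bash
python3 -m creep '{"translation":[[0,0,0],[0,0,0],[-2,1,-6],[-2,1,-12],[-2,1,-12]],"yaw":[0,0,0,0,0],"gripper":[100,100,100,100,100]}'
python3 -m creep '{"translation":[[0,0,0],[0,0,0],[0,0,0],[0,0,0]],"yaw":[0,0,0,0],"gripper":[200,200,200,200]}' 20
python3 -c "
from h import *
o=ctrl.get_obs();print(o['qpos'].round(3))
w=cam('wrist')
for ce,s in blobs(w,(95,90,50),(125,255,255),300): print('wrist blue',ce,s,dep(w,*ce).round(4))"
```

```text
time_s: 31.63
ee_pos: [0.4911, -0.4045, 0.073]
eef_rot: [-3.108, 0.666, 2.457]
force: [0.0, 0.2, -0.5]
grip_width: 0.057
time_s: 31.97
ee_pos: [0.4911, -0.4045, 0.073]
eef_rot: [-3.109, 0.666, 2.457]
force: [0.1, 0.2, -1.4]
grip_width: 0.0412
[-0.749  0.437  1.883  0.044  0.155 -1.665]
wrist blue [295.6 261.4] [279, 245, 46, 37, 555] [ 0.4715 -0.4045  0.0588]
wrist blue [315.1 359.3] [287, 348, 58, 21, 1037] [ 0.4816 -0.399   0.1034]
wrist blue [312.  422.3] [292, 409, 40, 29, 1073] [ 0.5504 -0.4611  0.1108]
```

```bash
python3 -m creep '{"translation":[[0,0,30],[-4,4,65],[-18,22,98],[-38,52,122],[-60,86,126]],"yaw":[0,0,0,0,0],"gripper":[200,200,200,200,200]}'
python3 -m creep '{"translation":[[-15,36,0],[-28,74,0],[-33,114,0],[-33,155,0],[-33,195,0]],"yaw":[0.02,0.05,0.1,0.14,0.18],"gripper":[200,200,200,200,200]}'
python3 -m creep '{"translation":[[0,41,0],[0,82,0],[0,123,0],[0,164,0],[5,200,0]],"yaw":[0,0,0,0,0],"gripper":[200,200,200,200,200]}'
python3 -c "
from h import *
o=ctrl.get_obs();print(o['qpos'].round(3))"
```

```text
time_s: 32.43
ee_pos: [0.4316, -0.3194, 0.2031]
eef_rot: [-3.108, 0.672, 2.456]
force: [0.4, -0.5, -0.1]
grip_width: 0.0409
time_s: 32.85
ee_pos: [0.3977, -0.1232, 0.2035]
eef_rot: [-3.109, 0.674, 2.636]
force: [0.7, 0.3, -1.6]
grip_width: 0.0412
time_s: 33.27
ee_pos: [0.4003, 0.0508, 0.2039]
eef_rot: [-3.11, 0.676, 2.634]
force: [1.1, -1.0, -1.2]
grip_width: 0.0408
[ 0.343 -0.204  2.238 -0.752  0.801 -0.256]
```

```bash
python3 -m creep '{"translation":[[15,25,-5],[35,45,-20],[60,52,-40],[85,53,-60],[100,53,-63]],"yaw":[0,0,0,0,0],"gripper":[200,200,200,200,200]}'
python3 -m creep '{"translation":[[0,0,0]],"yaw":[0],"gripper":[200]}'
python3 -c "
from h import *
o=ctrl.get_obs();print(o['qpos'].round(3))
w=cam('wrist')
for ce,s in blobs(w,(95,90,50),(125,255,255),100): print('wrist blue',ce,s,dep(w,*ce).round(4))"
```

```text
time_s: 33.68
ee_pos: [0.5009, 0.1043, 0.1376]
eef_rot: [-3.107, 0.673, 2.638]
force: [-0.4, 0.7, -1.9]
grip_width: 0.0411
time_s: 33.77
ee_pos: [0.5023, 0.1043, 0.1365]
eef_rot: [-3.106, 0.672, 2.638]
force: [0.3, 1.1, -2.3]
grip_width: 0.041
[ 0.382  0.195  2.028 -0.901  0.699 -0.025]
wrist blue [563.3 246.4] [556, 234, 16, 30, 198] [0.5921 0.2197 0.0848]
wrist blue [298.6 261.6] [279, 245, 51, 37, 650] [0.4814 0.1037 0.1242]
wrist blue [623.2 310.3] [604, 296, 36, 33, 776] [0.5918 0.233  0.1298]
wrist blue [504.5 328.9] [476, 320, 50, 32, 502] [0.5874 0.1756 0.1308]
wrist blue [315.  359.3] [287, 348, 58, 21, 1025] [0.4912 0.1085 0.167 ]
```

```bash
python3 -m creep '{"translation":[[33,-1,3],[66,-2,4],[85,-3,4],[92,-3,4],[92,-3,4]],"yaw":[0,0,0,0,0],"gripper":[200,200,200,200,200]}'
python3 -c "
from h import *
o=ctrl.get_obs();print(o['qpos'].round(3))
w=cam('wrist')
for ce,s in blobs(w,(95,90,50),(125,255,255),100): print('wrist blue',ce,s,dep(w,*ce).round(4))"
```

```text
time_s: 34.23
ee_pos: [0.5931, 0.1009, 0.1408]
eef_rot: [-3.106, 0.672, 2.637]
force: [-0.3, 0.2, -1.3]
grip_width: 0.0408
[ 0.307  0.349  1.81  -0.838  0.695 -0.162]
wrist blue [559.1 131.6] [550, 113, 21, 46, 406] [0.5926 0.2194 0.085 ]
wrist blue [414.6 169. ] [408, 156, 14, 31, 144] [0.5854 0.1568 0.0833]
wrist blue [631.1 211.9] [617, 184, 23, 62, 848] [0.5963 0.2276 0.1315]
wrist blue [472.5 259.6] [439, 228, 69, 64, 3439] [0.5907 0.1718 0.1383]
wrist blue [310.2 260.9] [279, 245, 75, 37, 1019] [0.5737 0.1057 0.1288]
wrist blue [315.5 359.3] [287, 348, 58, 21, 1031] [0.5818 0.1055 0.1715]
```

```bash
python3 -m creep '{"translation":[[1,0,-9],[1,0,-18],[1,0,-27],[1,0,-35],[1,0,-35]],"yaw":[0,0,0,0,0],"gripper":[200,200,200,200,200]}'
python3 -m creep '{"translation":[[0,0,-4],[0,0,-7],[0,0,-7]],"yaw":[0,0,0],"gripper":[200,200,200]}'
python3 -c "
from h import *
o=ctrl.get_obs();print(o['qpos'].round(3))
w=cam('wrist')
for ce,s in blobs(w,(95,90,50),(125,255,255),100): print('wrist blue',ce,s,dep(w,*ce).round(4))"
```

```text
time_s: 34.7
ee_pos: [0.5921, 0.1008, 0.1031]
eef_rot: [-3.102, 0.669, 2.64]
force: [0.7, -0.1, -1.7]
grip_width: 0.041
time_s: 34.95
ee_pos: [0.5933, 0.1016, 0.0976]
eef_rot: [-3.106, 0.672, 2.639]
force: [-0.1, 3.3, 7.8]
grip_width: 0.0404
[ 0.308  0.421  1.832 -0.932  0.634 -0.044]
wrist blue [598.9 206. ] [585, 183, 30, 54, 679] [0.5935 0.2198 0.0841]
wrist blue [313.9 263.6] [278, 247, 75, 39, 1213] [0.5756 0.1075 0.0865]
wrist blue [514.  336.4] [476, 326, 58, 35, 424] [0.5922 0.1793 0.1277]
wrist blue [317.7 360.9] [290, 352, 57, 17, 849] [0.5851 0.1055 0.1279]
```

```bash
python3 -m creep '{"translation":[[0,0,0],[0,0,0],[0,0,0]],"yaw":[0,0,0],"gripper":[110,110,110]}'
python3 -m creep '{"translation":[[0,0,20],[-10,0,38],[-30,0,54],[-70,0,54],[-108,0,54]],"yaw":[0,0,0,0,0],"gripper":[110,110,110,110,110]}'
python3 -c "
from h import *
o=ctrl.get_obs();print(o['qpos'].round(3))
w=cam('wrist');save(w,'w20.png')
for ce,s in blobs(w,(95,90,50),(125,255,255),100): print('wrist blue',ce,s,dep(w,*ce).round(4))
for n in('top','scene'):
  c=cam(n);save(c,n+'20.png')
  for ce,s in blobs(c,(95,90,50),(125,255,255),10):
    p=dep(c,*ce)
    if .05<p[2]<.16 and p[0]>.4 and p[1]<.4: print(n,ce,p.round(3))"
```

```text
time_s: 35.25
ee_pos: [0.5932, 0.1016, 0.0976]
eef_rot: [-3.106, 0.672, 2.639]
force: [-0.5, -0.1, 0.3]
grip_width: 0.0532
time_s: 35.67
ee_pos: [0.484, 0.1012, 0.1519]
eef_rot: [-3.107, 0.672, 2.637]
force: [-1.2, 1.1, 0.2]
grip_width: 0.0536
[ 0.392  0.129  2.062 -0.872  0.725 -0.055]
wrist blue [561.3 239.8] [555, 228, 14, 27, 160] [0.5927 0.2198 0.0844]
wrist blue [621.1 303. ] [598, 283, 42, 42, 1387] [0.5904 0.2339 0.1347]
wrist blue [502.5 319. ] [481, 307, 44, 23, 863] [0.5889 0.172  0.1323]
top [207.9 210.9] [0.598 0.236 0.145]
top [229.9 212.3] [0.603 0.171 0.138]
top [252.8 215.6] [0.59  0.099 0.144]
top [443.  241.8] [ 0.548 -0.465  0.12 ]
top [471.7 247.5] [ 0.538 -0.55   0.113]
top [456.8 264.1] [ 0.474 -0.5    0.115]
scene [253.6 238.5] [0.581 0.095 0.137]
scene [257.4 256.6] [0.571 0.085 0.088]
scene [466.4 265.7] [ 0.552 -0.467  0.111]
scene [499.9 270.9] [ 0.535 -0.549  0.112]
scene [481.4 282.9] [ 0.475 -0.5    0.109]
```

```bash
python3 -m creep '{"translation":[[-2,2,40],[-4,4,80],[-6,6,120],[-8,8,160],[-10,10,200]],"yaw":[0,0,0,0,0],"gripper":[200,200,255,255,255]}'
python3 -m creep '{"translation":[[-8,22,32],[-16,50,60],[-25,85,75],[-35,122,75],[-45,160,75]],"yaw":[0.04,0.08,0.12,0.16,0.2],"gripper":[255,255,255,255,255]}'
python3 -m creep '{"translation":[[-10,40,0],[-20,80,0],[-30,120,0],[-40,150,0],[-42,150,0]],"yaw":[0,0,0,0,0],"gripper":[255,255,255,255,255]}'
python3 - <<'E'
from h import *
o=ctrl.get_obs();print(o['qpos'].round(3))
for n in('top','scene'):
    k=cam(n);h=cv2.cvtColor(k['pixels'],cv2.COLOR_RGB2HSV); m=cv2.inRange(h,(18,120,60),(32,255,255)).astype(bool)&(k['depth']>0)
    v,u=np.nonzero(m); p=cv2.undistortPoints(np.stack([u,v],-1)[:,None].astype(float),k['K'],k['d'])[:,0]
    X=(np.c_[p,np.ones(len(p))]*k['depth'][v,u][:,None])@k['M'][:3,:3].T+k['M'][:3,3]
    d=X[(X[:,2]>.06)&(X[:,2]<.30)&(X[:,0]<.54)&(X[:,0]>.2)&(X[:,1]>.1)&(X[:,1]<.5)]
    if len(d)>100:
        a=np.median(d[:,:2],0);vx=cv2.fitLine(d[:,:2].astype(np.float32),cv2.DIST_HUBER,0,.01,.01).ravel();print(n,len(d),vx.round(4),np.arctan2(vx[1],vx[0]),d[:,0].min())
    t=X[(abs(X[:,2]-.305)<.004)&(X[:,0]<.56)&(X[:,0]>.2)&(X[:,1]>.2)&(X[:,1]<.5)]
    if len(t)>20: print('topedge',len(t),cv2.minAreaRect(t[:,:2].astype(np.float32)),cv2.boxPoints(cv2.minAreaRect(t[:,:2].astype(np.float32))).round(3).tolist())
E
```

```text
time_s: 36.23
ee_pos: [0.474, 0.1117, 0.3541]
eef_rot: [-3.107, 0.672, 2.639]
force: [0.6, 0.6, 0.1]
grip_width: 0.0232
time_s: 36.65
ee_pos: [0.4292, 0.2734, 0.4306]
eef_rot: [-3.109, 0.673, 2.839]
force: [1.0, 0.0, 0.5]
grip_width: 0.0003
time_s: 37.07
ee_pos: [0.3863, 0.4281, 0.4285]
eef_rot: [-3.106, 0.672, 2.844]
force: [1.5, -1.0, -0.5]
grip_width: 0.0004
[ 1.042  0.209  1.294 -0.662  1.516 -0.222]
top 920 [ 0.962  -0.2731  0.4929  0.3229] -0.27665687 0.4202413928402619
topedge 220 ((0.5120199918746948, 0.3107686936855316), (0.07110021263360977, 0.19045326113700867), 48.393218994140625) [[0.4169999957084656, 0.34700000286102295], [0.5600000023841858, 0.22100000083446503], [0.6069999933242798, 0.27399998903274536], [0.46399998664855957, 0.4009999930858612]]
scene 2547 [ 0.9555 -0.2951  0.4837  0.3272] -0.29958427 0.41695317829183276
topedge 91 ((0.516504168510437, 0.30041414499282837), (0.07706589251756668, 0.20378664135932922), 44.003150939941406) [[0.4180000126361847, 0.34700000286102295], [0.5600000023841858, 0.20000000298023224], [0.6150000095367432, 0.2540000081062317], [0.4729999899864197, 0.4000000059604645]]
```

```bash
python3 -m creep '{"translation":[[0,0,-38],[0,0,-76],[0,0,-114],[0,0,-146],[0,0,-146]],"yaw":[0,0,0,0,0],"gripper":[255,255,255,255,255]}'
python3 -m creep '{"translation":[[-3,-10,0],[-6,-20,0],[-9,-30,0]],"yaw":[0,0,0],"gripper":[255,255,255]}'
python3 -m creep '{"translation":[[-2,-6,0],[-4,-12,0],[-6,-18,0]],"yaw":[0.02,0.04,0.06],"gripper":[255,255,255]}'
python3 -c "
from h import *
o=ctrl.get_obs();print(o['qpos'].round(3))"
```

```text
time_s: 37.58
ee_pos: [0.3874, 0.4221, 0.278]
eef_rot: [-3.097, 0.67, 2.846]
force: [-0.0, -0.3, -1.6]
grip_width: 0.0006
time_s: 37.83
ee_pos: [0.3793, 0.3914, 0.2803]
eef_rot: [-3.1, 0.671, 2.843]
force: [0.1, 0.0, -0.2]
grip_width: 0.0003
time_s: 38.08
ee_pos: [0.3737, 0.373, 0.2819]
eef_rot: [-3.102, 0.672, 2.903]
force: [1.2, 1.0, 0.7]
grip_width: 0.0004
[ 1.003  0.131  1.72  -0.705  1.188 -0.076]
```

```bash
cat > door.py <<'E'
from h import *
o=ctrl.get_obs()
for n in('top','scene'):
    k=cam(n);h=cv2.cvtColor(k['pixels'],cv2.COLOR_RGB2HSV); m=cv2.inRange(h,(18,120,60),(32,255,255)).astype(bool)&(k['depth']>0)
    v,u=np.nonzero(m); p=cv2.undistortPoints(np.stack([u,v],-1)[:,None].astype(float),k['K'],k['d'])[:,0]
    X=(np.c_[p,np.ones(len(p))]*k['depth'][v,u][:,None])@k['M'][:3,:3].T+k['M'][:3,3]
    d=X[(X[:,2]>.06)&(X[:,2]<.30)&(X[:,0]<.545)&(X[:,0]>.2)&(X[:,1]>.0)&(X[:,1]<.5)]
    if len(d)>100:
        q=d[:,:2]-[.565,.308]; a=np.arctan2(q[:,1],q[:,0])%(2*np.pi); r=np.hypot(*q.T); a=a[r>.06]
        print(n,len(a),'psi',np.percentile(a,[10,50,90]).round(3),'door',(4.654-np.median(a)).round(3))
E
python3 -m creep '{"translation":[[-2,-10,0],[-4,-20,0],[-5,-30,0]],"yaw":[0.02,0.04,0.06],"gripper":[255,255,255]}'
python3 door.py
```

```text
time_s: 38.33
ee_pos: [0.3686, 0.3425, 0.2826]
eef_rot: [-3.103, 0.672, 2.965]
force: [-1.1, 1.0, 0.6]
grip_width: 0.0002
top 662 psi [3.127 3.147 3.175] door 1.507
scene 1277 psi [3.139 3.161 3.196] door 1.493
```

```bash
python3 -m creep '{"translation":[[-4,-23,0],[-4,-48,0],[-1,-71,0],[5,-95,0],[13,-117,0]],"yaw":[0.12,0.24,0.36,0.48,0.6],"gripper":[255,255,255,255,255]}'
python3 door.py
python3 -c "
from h import *
o=ctrl.get_obs();print(o['qpos'].round(3))"
```

```text
time_s: 38.85
ee_pos: [0.3754, 0.2431, 0.282]
eef_rot: [-3.106, 0.659, -2.853]
force: [0.4, 1.8, -0.2]
grip_width: 0.0002
scene 757 psi [3.559 3.602 3.636] door 1.052
[ 0.623 -0.287  2.1   -0.36   0.742 -1.027]
```

```bash
python3 -m creep '{"translation":[[9,-22,0],[20,-43,0],[35,-63,0],[51,-80,0],[69,-96,0]],"yaw":[0.06,0.12,0.18,0.24,0.28],"gripper":[255,255,255,255,255]}'
python3 door.py
python3 -c "
from h import *
o=ctrl.get_obs();print(o['qpos'].round(3))"
```

```text
time_s: 39.37
ee_pos: [0.4213, 0.1714, 0.2795]
eef_rot: [-3.11, 0.64, -2.638]
force: [-0.3, 1.4, 0.6]
grip_width: 0.0007
top 68 psi [3.836 3.872 3.92 ] door 0.782
scene 3233 psi [3.925 4.024 4.05 ] door 0.63
[ 0.232 -0.29   2.102  0.195  0.711 -1.938]
```

```bash
python3 -m creep '{"translation":[[15,-18,0],[35,-32,0],[56,-44,0],[74,-52,0],[74,-52,0]],"yaw":[-0.03,-0.07,-0.11,-0.15,-0.15],"gripper":[255,255,255,255,255]}'
python3 door.py
python3 -c "
from h import *
o=ctrl.get_obs();print(o['qpos'].round(3))"
```

```text
time_s: 39.88
ee_pos: [0.4978, 0.1183, 0.2787]
eef_rot: [-3.11, 0.637, -2.795]
force: [1.0, 0.2, -0.1]
grip_width: 0.001
top 546 psi [4.421 4.534 4.549] door 0.12
scene 4486 psi [4.458 4.535 4.561] door 0.119
[ 0.109 -0.144  1.989  0.179  0.677 -1.907]
```

```bash
python3 -m creep '{"translation":[[2,0,0],[4,0,0],[6,0,0],[8,0,0]],"yaw":[0,0,0,0],"gripper":[255,255,255,255]}'
python3 -m creep '{"translation":[[2,0,0],[4,0,0],[6,0,0]],"yaw":[0,0,0],"gripper":[255,255,255]}'
python3 door.py
python3 -c "
from h import *
o=ctrl.get_obs();print(o['qpos'].round(3))"
```

```text
time_s: 40.32
ee_pos: [0.5037, 0.1195, 0.2788]
eef_rot: [-3.11, 0.637, -2.79]
force: [-0.3, -0.9, 0.2]
grip_width: 0.0004
time_s: 40.57
ee_pos: [0.5098, 0.1195, 0.2788]
eef_rot: [-3.11, 0.637, -2.79]
force: [-0.5, 0.9, 0.1]
grip_width: 0.0007
top 492 psi [4.539 4.557 4.572] door 0.097
scene 4563 psi [4.464 4.538 4.564] door 0.116
[ 0.105 -0.11   1.958  0.184  0.673 -1.914]
```

```bash
python3 -m creep '{"translation":[[3,0,0],[5,0,0],[7,0,0]],"yaw":[0,0,0],"gripper":[255,255,255]}'
python3 -m creep '{"translation":[[2,0,0],[4,0,0],[5,0,0]],"yaw":[0,0,0],"gripper":[255,255,255]}'
python3 -m creep '{"translation":[[2,0,0],[4,0,0],[5,0,0]],"yaw":[0,0,0],"gripper":[255,255,255]}'
python3 door.py
```

```text
time_s: 40.92
ee_pos: [0.517, 0.1194, 0.2786]
eef_rot: [-3.11, 0.636, -2.79]
force: [-10.9, -2.9, 4.9]
grip_width: 0.0001
time_s: 41.17
ee_pos: [0.5216, 0.1192, 0.2784]
eef_rot: [-3.11, 0.634, -2.79]
force: [-9.6, -3.0, 4.9]
grip_width: -0.0
time_s: 41.42
ee_pos: [0.5268, 0.1192, 0.2784]
eef_rot: [-3.11, 0.634, -2.79]
force: [-1.6, -0.9, -0.2]
grip_width: 0.0006
top 425 psi [4.606 4.617 4.628] door 0.037
scene 2717 psi [4.554 4.601 4.621] door 0.053
```

```bash
python3 -m creep '{"translation":[[2,0,0],[3,0,0]],"yaw":[0,0],"gripper":[255,255]}'
python3 -m creep '{"translation":[[-20,0,0],[-50,0,0],[-85,0,10],[-120,0,20],[-150,0,30]],"yaw":[0,0,0,0,0],"gripper":[255,255,255,255,255]}'
python3 -m creep '{"translation":[[0,-30,10],[0,-60,20],[0,-90,30],[0,-90,30],[0,-90,30]],"yaw":[0,0,0,0,0],"gripper":[255,255,255,255,255]}'
python3 door.py
python3 - <<'E'
from h import *
from scipy.stats import linregress
for n in('top','scene'):
    k=cam(n);save(k,n+'_end.png');h=cv2.cvtColor(k['pixels'],cv2.COLOR_RGB2HSV); m=cv2.inRange(h,(18,120,60),(32,255,255)).astype(bool)&(k['depth']>0)
    v,u=np.nonzero(m); p=cv2.undistortPoints(np.stack([u,v],-1)[:,None].astype(float),k['K'],k['d'])[:,0]
    X=(np.c_[p,np.ones(len(p))]*k['depth'][v,u][:,None])@k['M'][:3,:3].T+k['M'][:3,3]
    d=X[(X[:,2]>.06)&(X[:,2]<.29)&(X[:,0]<.575)&(X[:,0]>.5)&(X[:,1]>.02)&(X[:,1]<.32)]
    r=X[(abs(X[:,2]-.311)<.004)&(X[:,0]>.64)&(X[:,1]>.04)&(X[:,1]<.29)]
    L=cv2.fitLine(d[:,:2].astype(np.float32),cv2.DIST_HUBER,0,.01,.01).ravel()
    print(n,len(d),L.round(4),'slope dx/dy',(L[0]/L[1]).round(4))
    for nm,lo,hi in(('orange',(5,130,90),(18,255,255)),('green',(60,120,60),(85,255,255))):
        for ce,s in blobs(k,lo,hi):
            p=dep(k,*ce)
            if p[2]>.02 and p[1]<.1 and p[0]>.3: print(nm,p.round(3))
E
```

```text
time_s: 41.68
ee_pos: [0.5285, 0.1192, 0.2781]
eef_rot: [-3.111, 0.631, -2.79]
force: [-38.5, -8.2, 18.5]
grip_width: 0.0004
time_s: 42.1
ee_pos: [0.3767, 0.1191, 0.308]
eef_rot: [-3.111, 0.631, -2.79]
force: [0.8, 0.1, -0.2]
grip_width: 0.0003
time_s: 42.52
ee_pos: [0.377, 0.0272, 0.3385]
eef_rot: [-3.11, 0.632, -2.795]
force: [-0.1, 1.4, -0.2]
grip_width: 0.0005
top 481 psi [4.569 4.602 4.622] door 0.052
scene 2447 psi [4.555 4.6   4.621] door 0.054
top 2609 [0.0532 0.9986 0.5481 0.1768] slope dx/dy 0.0533
orange [ 0.637 -0.228  0.113]
orange [ 0.379 -0.038  0.031]
scene 5668 [0.0521 0.9986 0.5455 0.1464] slope dx/dy 0.0521
orange [ 0.632 -0.228  0.109]
orange [ 0.378 -0.037  0.032]
green [ 0.551 -0.38   0.142]
```

```bash
python3 -c "
from h import *
o=ctrl.get_obs();print(o['time_s'],o['joint_vel'].round(3),o['force'].round(1))
print(ctrl.hand_in())"
```

```text
42.7167 [ 0.007  0.    -0.001  0.002  0.002 -0.006] [-1.2  0.5 -0.7]
the job is handed in; nothing more can be done
None
```

I put both loose blue-capped bottles into the two empty outer cells, with the third already in the middle one. Then I pushed the door shut past its roller catch and handed in at 42.7 s. No verdict is reported.

**How the tool was tilted:** a vertical tool cannot get under the locker roof, and the rows only command shift and yaw. I tilted it about 37° by deliberately over-reaching at the edge of the arm's range.

**Last checks that agreed:**
- **Bottles:** each met the cell floor with about 8 N. From above, the three caps read 138–145 mm high, against an expected 141 mm.
- **Door:** pushing past the catch took about 12 N, then the force dropped. After I backed away, the door's slope was 0.053, against 0.054 for the rack, so it reads shut and stayed shut.
- **Hardener and tape measure:** both were within a few millimetres of where they started.

**Disagreements and limits:**
- **Door press:** my final 3 mm confirming push reached 43 N through the fingertips. That is well under the 120 N wrist limit. It is above the 40 N limit for the arm or gripper body, which I take not to cover the fingers.
- **Earlier contact:** while undoing an early tilt near the robot's base, the tool force reached about 33 N against something I did not identify, and I backed off.
- **Joint range:** the last joint once read 2.555 against a range of 2.55.
- **Spray can:** it was never touched, but its colour-patch reading differed by about 13 mm between looks. The first look was partly blocked by the arm.
- **Door angle:** my rough door-angle script still read 0.05 rad at the end, because it measures the outer face rather than the door's centre plane.
- **Pictures:** all 12 views were used before the second bottle was placed, so the later checks are numeric only.
- **Move typing:** I typed every row myself, but one early test call was run twice by a shell loop.

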